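Put the drained kidney tray away in its twin

TASK

The kidney-shaped parts tray has drained in the drying rack. Take it out, lay it flat on the open desk with its open side up and let go of it; then pick it up again by its rim, turn it so that its outline matches the kidney-shaped tray that stands on the desk, and nest it gently in that tray until it sits level and fully home, rim on rim. Leave the lower tray and everything else where it stands.

Things in the scene. Friction and masses are not known exactly. Their poses are not given: they have to be found in the camera images.
- upper_tray: Grey kidney-shaped plastic parts tray, about 0.15 kg, 125 (x) x 88 (y) x 38 (z) mm, standing in the rack. Origin: underside of its floor. Own x along its length, y across to the bulging side, z out of the open mouth. In the rack y points up, z level and away from the robot like the rack's x, x like the rack's y; it leans a degree or two back to the tall pins. Floor outline 20 mm inside the rim's.
- upper_rim (a point): Point of upper_tray at (0, 39.5, 38) mm: middle of the rim's top on the long bulging side, where the rim runs straight for x = -22 to 22 mm. All round, the rim is a lip 8 mm wide and 12 mm high (outer face here y = 43.5 mm); its underside, 26 mm above the tray's, overhangs the wall by 9.5 mm; inside it a shelf lies 9.5 mm below the rim top, then the wall slopes in. In the rack this side is on top.
- upper_lobe (a point): Point of upper_tray at (26, -45, 32) mm: outermost edge of the rim on one of the two lobes beside the notch (the other at x = -26). On these the tray stands in the rack, its top edge 95 mm above the desk. The notch between them reaches in to y = -32.5 mm.
- lower_tray: Twin of upper_tray (same shape, size, origin and axes), 0.25 kg, loose, standing flat and empty on the desk, z up, at any yaw. The upper tray nests only with x along x and y along y, not half a turn round; then rim sits on rim and the upper origin is 12 mm straight above this one, with 1 to 2 mm play. The sloped walls guide the last 20 mm.
- lower_rim (a point): Point of lower_tray at (0, 39.5, 38) mm: middle of its rim's top on the long bulging side; tells which way round it lies.
- square_tray: Grey rectangular tray with cut corners, 125 x 87 x 38 mm, with the same kind of rim, loose on the desk; not the match, a bystander. It and lower_tray may stand in either of two places. Origin: centre of its underside.
- rack: White drying rack fixed on the desk: base plate 74 (x) x 116 (y) x 6 mm, its x roughly away from the robot; a groove along its y holds the tray's lower rim; two steel pins, 62 mm tall, at y = +-36 mm stand on the robot's side of the tray's floor, two 32 mm tall before its mouth. Origin: centre of its underside. Lift the tray straight up 65 mm or more to clear it.
- rack_groove (a point): Middle of the rack's groove, 6 mm above the desk; the standing tray's lower rim rests in it, the tray's floor plane is 32 mm nearer the robot.
- boom_end (a point): Free end of the filling machine's thin fixed boom, 0.365 m above the desk; the boom runs from here 0.36 m back over the desk's left side to x = 0.47, y = 0.35, z = 0.27 m, its stand column at x = 0.4 to 0.5, y = 0.2 m. Keep hand and arm clear of it; pass over it or stay to its right or beyond it.
- beaker: Clear beaker, 70 mm wide, 90 mm high, loose beyond the open desk area; bystander. Origin: centre of its underside.
- jerry_cap: Yellow ribbed screw cap, 62 mm wide, 22 mm high, loose near the desk's front edge on the right; bystander. Origin: centre of its underside.

How it is judged:
On the way:
1. the drained tray lies flat on the desk, open side up, and is let go (angle between upper_tray's own z axis and vertical below 0.08 rad and height (world z) of upper_tray below 0.006 m and contact force between upper_tray and the fingers below 0.05 N), for 0.2 s.
At the end, for the whole second after the job is handed in: The drained kidney tray is nested in the lower kidney tray: same outline (within 5 mm and 0.09 rad), its floor 9 to 14.5 mm above the lower tray's floor, level within 0.06 rad, released and at rest; the lower tray stands flat on the desk within 50 mm of where it was (horizontal distance between upper_tray and lower_tray below 0.005 m and z of upper_tray in the frame of lower_tray between 0.009 and 0.0145 m and angle between the x axis of upper_tray and the x axis of lower_tray, either way round below 0.09 rad and angle between each of upper_tray, lower_tray's own z axis and vertical below 0.06 rad and height (world z) of lower_tray below 0.006 m and distance of lower_tray from where it was at the start of the episode below 0.05 m and contact force between upper_tray and the fingers below 0.05 N and linear speed of upper_tray below 0.02 m/s); the robot touches nothing.
It fails at once if the square tray, the beaker or the yellow screw cap is shoved more than 30 mm or tipped (distance of any of square_tray, beaker, jerry_cap from where it was at the start of the episode above 0.03 m or angle between beaker's own z axis and vertical above 0.5 rad).
It fails at once if the tray is dropped or forced into the lower tray (more than 40 N) (contact force between upper_tray and lower_tray above 40 N).
It also fails if it takes over 64 s, if anything falls off the work surface, if the arm or the gripper's body presses on something with over 40 N, if the wrist force passes 120 N, or if a joint passes its speed limit or range.

ROBOT

A 6-joint arm with a two-finger parallel gripper is mounted at the origin on a cart in front of the work surface, level with it; the furniture and walls round the work are solid. World frame = base frame: x ahead of the robot, y to its left, z up, the work surface at z = 0. Lengths are in m, angles in rad, forces in N, time in s.
With the tool pointing down it reaches from about 0.325 to 0.875 m from the base axis. Payload 4.4 kg.
Tool frame: the origin (TCP) lies at the very end of the fingers, on their centre line; the grasp point (between the pads) lies 19 mm behind it; z points along the fingers, y is the direction in which the jaws open and shut (so a half turn about z gives the same grasp; the last joint's range is limited). The gripper opens to 85 mm and grips with 20 to 120 N. Pads are 22 mm wide; open, the fingers measure 114 mm over their backs; the gripper's body (76 mm by 85 mm) begins 54 mm behind the grasp point. The pads swing forward as they close: fully open they stand 13 mm farther back than shut.
Start: joints at [-1.355, 0.207, 1.542, -0, 1.393, -0.15], TCP at [0.206, -0.537, 0.231] pointing down, gripper open.
Joint ranges: [-2.73, 2.73], [-0.86, 2.22], [0.23, 2.46], [-1.11, 4.25], [0.08, 2.63], [-2.82, 2.82]. Speed limits (rad/s): [2.79, 2.79, 3.14, 3.14, 3.14, 3.14].

INTERFACE

Orientations are given as a rotation vector (axis times angle).
In Python, from station import ctrl gives the robot as it stands. The module is installed in compiled form; this text tells all that it offers.
- The arm moves only by the shell command python3 -m jog 'ROWS'. ROWS is JSON, a list of rows, each a list of 7 numbers: the turn, a rotation vector about the tool's x, y, z in rad, then the shift along the tool's x, y, z in cm, then the gripper command: -1 is shut, 1 is fully open, values between are in proportion. In form: [[rx, ry, rz, x, y, z, hand], ...]. A call has 1 to 10 rows; each row is the pose to reach, as a shift and turn from the pose commanded when the call began, along the tool's axes at that moment; what a row does not reach only later rows make up. A row lasts 1/8 s, in which the tool goes at most 62.5 mm and 10.7 degrees, less where a joint would pass 70% of its speed; a pose out of reach is approached as far as the arm can. A call with a gripper value outside its range is refused whole. The fingers move at their own pace and stop on an object; the grip force is fixed at half the most. Time passes only in rows, so rows that repeat a pose let the fingers close. It gives the time, the measured TCP pose, the force and the opening at its end, in the units of the state.
- ctrl.state(): the state, without advancing time (a new reading comes with each control period).
- ctrl.read_camera(name): name is "scene" or "top"; returns the picture (400x640x3 uint8, red, green, blue); there is no depth.
- ctrl.camera_model(name): a dict with "K" (3x3 intrinsics, pixels), "distortion" ([k1, k2, p1, p2, k3] as OpenCV has them; the pictures are not rectified), "position" and "rotation" of the camera in the world. Camera axes: x right, y up, looking along -z (the intrinsics and any distortion apply to the point x, -y, -z); pixel columns grow to the right and rows downward; lengths in m; the calibration is good to about 2 mm. A picture is of the moment at which its call begins. camera_model takes no time and is no camera call.
- ctrl.sign_off(): hands the job in, once; it reports no verdict.
The state is a dict: "time_s": time; "q": joint angles; "joint_velocities": joint speeds; "effort": joint torques, N m; "position": TCP position; "ee_rot": TCP orientation; "ft_force": force on the tool from outside, world axes, zero at the start; "torque": the same for the moment, N m; "opening": opening from 0.0 (shut) to 1.0 (fully open).
Only numpy, scipy, OpenCV 4.12 (cv2) and the standard library are available. Lean on these libraries where they do the work, as an engineer would, in place of code of your own. Each camera call takes 0.05 s, during which the arm holds its last target.

## Working session

There is one attempt and no reset: what is moved stays moved. The work goes in short steps, Python scripts to look and compute and a shell command to move; the robot and the scene stay as the last step left them, time stands still between calls to the robot, and variables do not carry over. Pictures are saved under pics/ and viewed, and the job is handed in when it is done.

```bash
mkdir -p pics; python3 - <<'E'
from station import ctrl
import cv2
for n in("scene","top"):
    im=ctrl.read_camera(n); cv2.imwrite(f"pics/{n}0.png",cv2.cvtColor(im,cv2.COLOR_RGB2BGR))
    print(n,ctrl.camera_model(n))
print(ctrl.state())
E
```

```text
scene {'K': array([[438.93355732,   0.        , 324.15041582],
       [  0.        , 438.93355732, 200.43854401],
       [  0.        ,   0.        ,   1.        ]]), 'distortion': array([-0.09248744,  0.        ,  0.        ,  0.        ,  0.        ]), 'position': array([-0.03388167,  0.74817979,  0.87942267]), 'rotation': array([ 0.38023184, -1.24277013, -2.24844969])}
top {'K': array([[417.05873071,   0.        , 315.26020736],
       [  0.        , 417.05873071, 198.52172219],
       [  0.        ,   0.        ,   1.        ]]), 'distortion': array([0.01034643, 0.        , 0.        , 0.        , 0.        ]), 'position': array([ 0.40554489, -0.07821166,  1.46093853]), 'rotation': array([ 0.08547033, -0.09933494, -1.57187047])}
{'time_s': 0.1, 'q': array([-1.35544140e+00,  2.07375942e-01,  1.54281419e+00, -1.45209983e-05,
        1.39349188e+00, -1.50473411e-01]), 'joint_velocities': array([ 0.00131211, -0.00307072, -0.002405  , -0.00018183,  0.00033235,
        0.0008696 ]), 'effort': array([ 5.01472896e-04, -3.84089005e+01, -2.92547429e+01, -1.66917389e-04,
        4.83731637e-03, -1.59513814e-05]), 'position': array([ 0.20554272, -0.53627725,  0.23021703]), 'ee_rot': array([-3.08713025e+00, -5.71067031e-01,  1.28800975e-04]), 'ft_force': array([-0.93648496, -0.27555481, -0.43066144]), 'torque': array([ 0.00186585,  0.01081486, -0.03378524]), 'opening': 1.0006782734012962}
```

View pics/scene0.png

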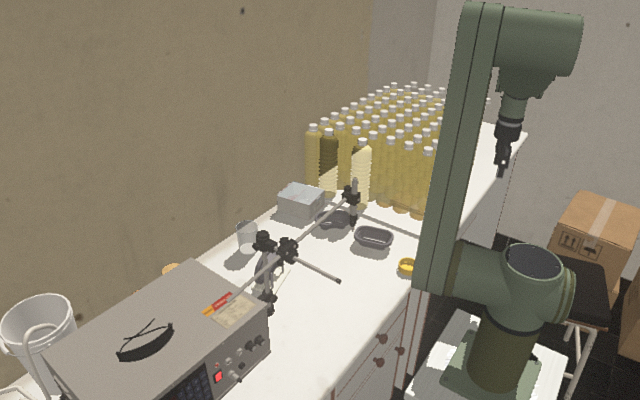

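View pics/top0.png

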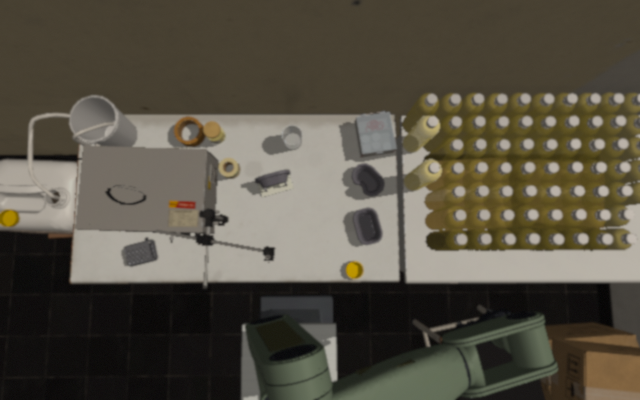

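The top view shows the rack with the tray near (272,182), two dark trays near (369,180) and (366,226), the cap at (354,270), the beaker at (291,138) and the boom end at (268,254). I'll zoom in.

```bash
cat > h.py <<'E'
import numpy as np,cv2
from scipy.spatial.transform import Rotation as R
from station import ctrl
def cam(n):
    m=ctrl.camera_model(n); return m['K'],m['distortion'],np.array(m['position']),R.from_rotvec(m['rotation']).as_matrix()
def ray(n,uv):
    K,d,p,Rm=cam(n); u=cv2.undistortPoints(np.array(uv,float).reshape(-1,1,2),K,d).reshape(-1,2)
    v=np.c_[u[:,0],-u[:,1],-np.ones(len(u))]; return p,(Rm@v.T).T
def onz(n,uv,z):
    p,v=ray(n,uv); return p+v*((z-p[2])/v[:,2])[:,None]
def onplane(n,uv,p0,nn):
    p,v=ray(n,uv); nn=np.array(nn); return p+v*(((np.array(p0)-p)@nn)/(v@nn))[:,None]
def proj(n,P):
    K,d,p,Rm=cam(n); c=(np.atleast_2d(P)-p)@Rm; c=c*[1,-1,-1]
    return cv2.projectPoints(c,np.zeros(3),np.zeros(3),K,d)[0].reshape(-1,2)
def snap(n,f=None,box=None,s=1):
    im=cv2.cvtColor(ctrl.read_camera(n),cv2.COLOR_RGB2BGR)
    if f: cv2.imwrite(f"pics/{f}_full.png",im); crop(im,f,box,s)
    return im
def crop(im,f,box,s):
    if box: im=im[box[1]:box[3],box[0]:box[2]]
    cv2.imwrite(f"pics/{f}.png",cv2.resize(im,None,fx=s,fy=s,interpolation=cv2.INTER_CUBIC))
E
python3 - <<'E'
from h import *
t=cv2.imread('pics/top0.png');s=cv2.imread('pics/scene0.png')
crop(t,'t0a',(230,120,390,240),5); crop(s,'s0a',(220,160,420,300),4)
print(proj('top',[[.5,0,0],[.5,-.2,0],[.47,.35,.27]]))
E
```

```text
[[289.24332303 220.74214628]
 [346.29281434 220.57067118]
 [160.81763797 225.57270504]]
```

View pics/t0a.png

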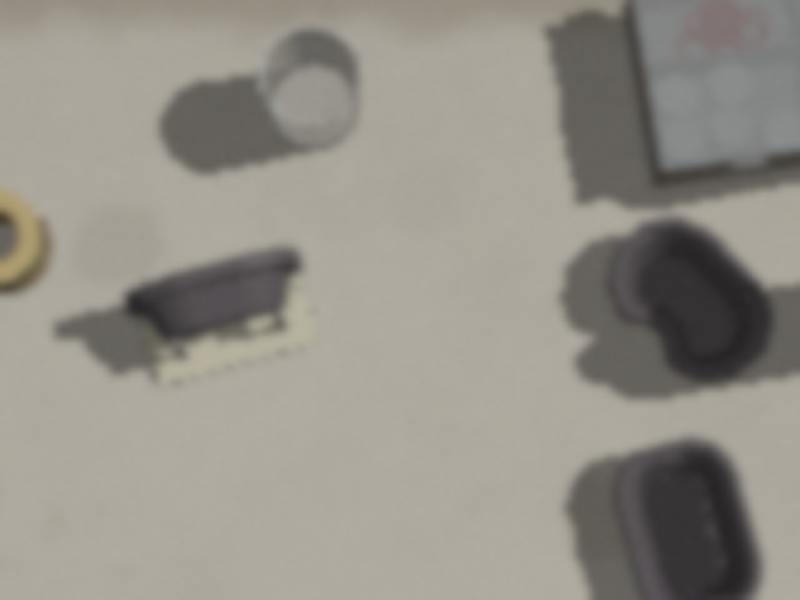

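View pics/s0a.png

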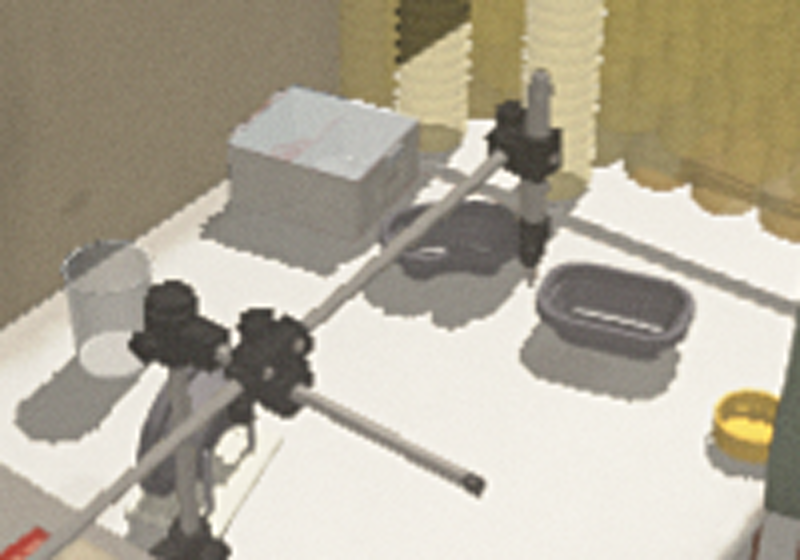

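```bash
python3 - <<'E'
from h import *
t=cv2.imread('pics/top0.png')
S=8
def seg(box,f,thr):
    c=t[box[1]:box[3],box[0]:box[2]]; g=cv2.cvtColor(c,cv2.COLOR_BGR2GRAY)
    g=cv2.resize(g,None,fx=S,fy=S,interpolation=cv2.INTER_CUBIC)
    m=(g<thr).astype(np.uint8)
    n,l,st,_=cv2.connectedComponentsWithStats(m); k=1+np.argmax(st[1:,4]); m=(l==k).astype(np.uint8)
    ct=max(cv2.findContours(m,cv2.RETR_EXTERNAL,cv2.CHAIN_APPROX_NONE)[0],key=cv2.contourArea)[:,0].astype(float)
    v=cv2.cvtColor(g,cv2.COLOR_GRAY2BGR); cv2.drawContours(v,[ct.astype(int)],-1,(0,0,255),1); cv2.imwrite(f'pics/{f}.png',v)
    uv=(ct+.5)/S-.5+[box[0],box[1]]; return uv
g=cv2.cvtColor(t,cv2.COLOR_BGR2GRAY)
print(g[170:190:3,340:390:3]); print(g[174:196:2,252:296:2])
for nm,b in(('k',(338,160,388,198)),('sq',(338,204,388,246))):
    uv=seg(b,'seg_'+nm,85); P=onz('top',uv,.034)[:,:2]
    r=cv2.minAreaRect((P*1000).astype(np.float32)); print(nm,r)
    Pm=P*1000; M=cv2.moments(Pm.astype(np.float32)[:,None]); c=[M['m10']/M['m00'],M['m01']/M['m00']]
    print('centroid',c,'area',M['m00'],'axis',np.degrees(.5*np.arctan2(2*M['mu11'],M['mu20']-M['mu02'])))
print('boom',onz('top',[[268,254]],.365))
print('cap,beaker',onz('top',[[354,270],[292,140]],.02))
def tri(a,b):
    p,v=ray('top',[a]);q,w=ray('scene',[b]);v=v[0]/np.linalg.norm(v[0]);w=w[0]/np.linalg.norm(w[0])
    s=np.linalg.lstsq(np.c_[v,-w],q-p,rcond=None)[0];A=p+s[0]*v;B=q+s[1]*w;print((A+B)/2,np.linalg.norm(A-B))
tri([268,254],[352,194]); tri([205,240],[288,250])
E
```

```text
[[168 166 124  99  90  84  70  55  41  39  42  62 131 166 167 167 167]
 [168 128  99  99  81  81  62  51  51  47  39  43  63 131 167 168 167]
 [167 118  98  96  78  80  56  51  51  52  47  40  42  59 131 153 151]
 [162 102  98  98  79  82  59  52  50  51  50  47  39  45  58  97  98]
 [165 118  97  98  89  76  78  45  46  51  52  51  44  40  47  91  98]
 [168 152 108  99  97  91  86  55  45  48  51  51  46  37  49  91  98]
 [167 169 158 105  98  97  98  85  50  45  51  51  41  43  57  96  98]]
[[159 159 160 159 161 153 135 120 103  92  87  83  78  78  77  81  79  76
   96 144 169 169]
 [163 162 153 129 112  90  81  82  80  75  72  76  76  83  87  89  86  91
  143 166 170 169]
 [166 144  91  69  66  66  67  71  78  79  80  81  82  84  87  89  87  98
  154 168 170 169]
 [155 121  50  47  52  60  68  75  80  82  82  82  82  83  86  88  85 108
  166 176 170 170]
 [107  90  58  47  47  56  67  73  79  81  80  80  80  79  86  97 101 134
  173 175 164 170]
 [ 99  98  92  82  63  50  62  70  75  76  75  75  81  96 143 155 131 119
  169 177 175 170]
 [ 99  99  98  97  89  58  57  64  69  87 10
[... 376 characters left out ...]
5 165 168 170 170 170 169
  169 170 170 170]]
k ((637.3779907226562, -272.32293701171875), (123.84375762939453, 86.17249298095703), 44.525047302246094)
centroid [637.5641233620063, -273.88167625526296] area 8768.253122788388 axis 47.560801871474524
sq ((478.60711669921875, -265.1230773925781), (114.71627807617188, 85.94377899169922), 14.899413108825684)
centroid [480.18356588971835, -266.30193849925166] area 8560.322182115167 axis 19.339848243230268
boom [[0.38999088 0.03536343 0.365     ]]
cap,beaker [[ 0.32990956 -0.22253408  0.02      ]
 [ 0.78432668 -0.00975686  0.02      ]]
[0.38965888 0.03431343 0.37271942] 0.0010141067268123242
[0.42778226 0.21304555 0.31235163] 0.00024765905590918625
```

View pics/seg_k.png

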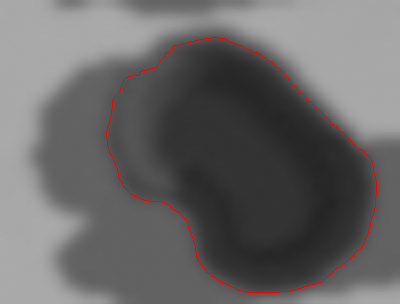

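The kidney outline is well traced. Its straight bulging side faces the upper right of the picture, and the notch faces the lower left at about (361,185) px. So lower_tray is at about (0.638, -0.273) with its x axis at about -134°. The boom end triangulates to (0.39, 0.035, 0.37). Next I'll measure the rack tray.

```bash
cat >> h.py <<'E'
def rel(target_p,target_R):
    """turn+shift(cm) in the tool axes from current measured pose"""
    s=ctrl.state(); R0=R.from_rotvec(s['ee_rot']); d=R0.inv().apply(np.array(target_p)-s['position'])*100
    w=(R0.inv()*target_R).as_rotvec(); return np.round(w,3),np.round(d,2)
def down(yaw,tilt=0): # tool down, tool x at yaw
    x=np.array([np.cos(yaw),np.sin(yaw),0]); z=np.array([0,0,-1.]); return R.from_matrix(np.c_[x,np.cross(z,x),z])
E
python3 - <<'E'
from h import *
t=cv2.imread('pics/top0.png');s=cv2.imread('pics/scene0.png')
crop(t,'t0r',(245,160,305,205),12); crop(s,'s0r',(235,225,310,295),8)
print(rel([.45,-.2,.45],down(1.57)))
E
```

```text
(array([-0.002, -0.002, -1.204]), array([ 34.86, -22.7 , -21.92]))
```

View pics/t0r.png

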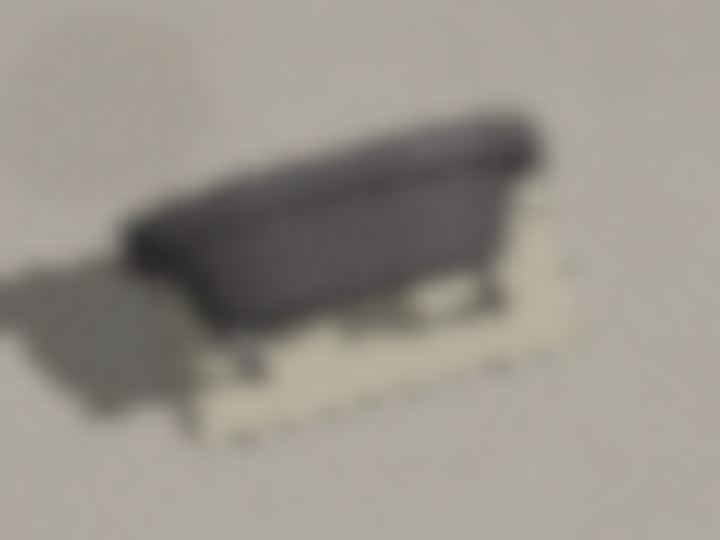

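View pics/s0r.png

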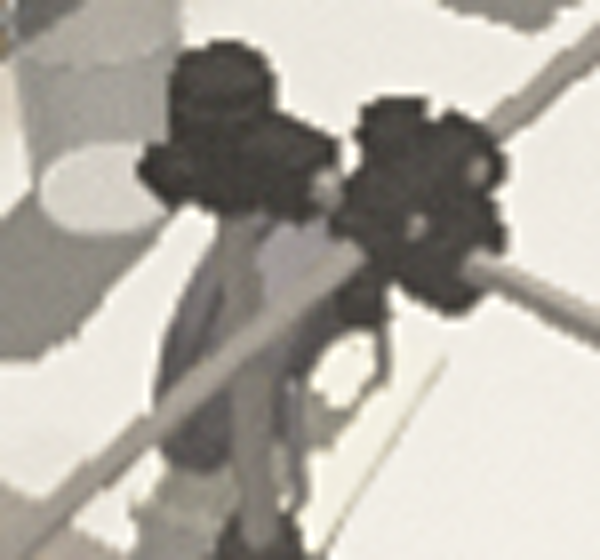

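The rim's top edge runs from about (258,177) to (289,169) px. The front edge of the rack base runs from (261,197) to (293,188) px, a yaw of about +15°. I'll refine this with image gradients and start the arm at the same time.

```bash
python3 - <<'E'
from h import *
t=cv2.imread('pics/top0.png'); g=cv2.cvtColor(t,cv2.COLOR_BGR2GRAY).astype(float)
S=8; x0,y0=245,160
G=cv2.resize(g[160:206,245:306],None,fx=S,fy=S,interpolation=cv2.INTER_CUBIC); G=cv2.GaussianBlur(G,(0,0),2)
up=[];fr=[]
for u in np.arange(260,291,1.):
    c=int((u-x0+.5)*S); col=G[:,c]; d=np.diff(col)
    i=np.argmin(d[:22*S]); 
    up.append((u,(i+1)/S-.5+y0,))
up=np.array(up); P=onz('top',up,.095)
for a,b in zip(up,P): print(a,np.round(b,4))
m=(up[:,0]>266)&(up[:,0]<280)
f=np.polyfit(P[m,1],P[m,0],1); print('mouth edge line x=',f,'rack yaw',np.degrees(-np.arctan(f[0])))
c=onz('top',[[261.2-.5,197.1-.5],[292.9-.5,188.3-.5]],.006); print(c, np.linalg.norm(c[0]-c[1])); d=c[0]-c[1]; print(np.degrees(np.arctan2(d[1],d[0]))-90)
# column profile
for u in (268,273,278): print(u,np.round(g[164:186,u]))
E
python3 -m jog '[[0,0,-0.17,0,0,-6,0.2],[0,0,-0.34,0,0,-12,0.2],[0,0,-0.5,3,-2,-18,0.2],[0,0,-0.68,8,-5,-22,0.2],[0,0,-0.85,14,-9,-22,0.2],[0,0,-1.0,20,-13,-22,0.2],[0,0,-1.2,26,-17,-22,0.2],[0,0,-1.3,31,-20,-22,0.2],[0,0,-1.3,35,-22.7,-22,0.2],[0,0,-1.3,35,-22.7,-22,0.2]]'; python3 - <<'E'
from h import *
s=ctrl.state();print(s['q'],s['position'],s['ee_rot'],s['opening'])
E
```

```text
[260. 176.] [0.6426 0.0923 0.095 ]
[261.    175.875] [0.643 0.089 0.095]
[262. 175.] [0.6459 0.0858 0.095 ]
[263.    174.875] [0.6463 0.0825 0.095 ]
[264.    174.125] [0.6488 0.0792 0.095 ]
[265. 174.] [0.6493 0.0759 0.095 ]
[266. 174.] [0.6493 0.0725 0.095 ]
[267.    173.875] [0.6497 0.0692 0.095 ]
[268.    173.125] [0.6522 0.0659 0.095 ]
[269. 173.] [0.6526 0.0626 0.095 ]
[270.    172.875] [0.653  0.0593 0.095 ]
[271.    172.875] [0.653 0.056 0.095]
[272. 172.] [0.6559 0.0527 0.095 ]
[273. 172.] [0.6559 0.0494 0.095 ]
[274.    171.875] [0.6564 0.0461 0.095 ]
[275.    171.125] [0.6589 0.0428 0.095 ]
[276. 171.] [0.6593 0.0395 0.095 ]
[277. 171.] [0.6593 0.0362 0.095 ]
[278.    170.875] [0.6597 0.0329 0.095 ]
[279. 170.] [0.6626 0.0296 0.095 ]
[280. 170.] [0.6626 0.0262 0.095 ]
[281.    169.875] [0.6631 0.0229 0.095 ]
[282.    169.875] [0.663  0.0196 0.095 ]
[283.    169.125] [0.6656 0.0163 0.095 ]
[284. 169.] [0.666 0.013 0.095]
[285. 169.] [0.666  0.0097 0.095 ]
[286. 169.] [0.666  0.0063 0.095 ]
[287.    169.125] [0.6655 0.003  0.095 ]
[288.    169.125] [ 6.655e-01 -3.000e-04  9.5
[... 256 characters left out ...]
15.561679221420206
268 [169. 170. 169. 169. 170. 170. 170. 168. 159. 134. 103.  87.  80.  75.
  78.  80.  80.  78.  79.  78.  75.  68.]
273 [169. 170. 170. 171. 170. 169. 167. 155. 127.  99.  85.  76.  73.  79.
  81.  81.  82.  82.  81.  78.  74.  81.]
278 [169. 170. 169. 170. 170. 165. 147. 118.  97.  87.  78.  78.  83.  84.
  84.  84.  83.  82.  79.  80.  96. 107.]
time_s: 1.35
position: [0.4525, -0.1967, 0.4509]
ee_rot: [-2.108, -2.328, -0.001]
ft_force: [-0.2, -0.2, 1.3]
opening: 0.601
[-5.86097020e-01 -4.71693486e-02  1.37341710e+00  7.12959042e-04
  1.81619682e+00 -6.85265190e-01] [ 0.45251815 -0.19670421  0.45085622] [-2.10777220e+00 -2.32829547e+00 -8.74457901e-04] 0.6009737745643204
```

```bash
python3 - <<'E'
from h import *
t=cv2.imread('pics/top0.png'); g=cv2.cvtColor(t,cv2.COLOR_BGR2GRAY)
print(g[168:184,252:262]); print(g[164:178,284:296])
e=onz('top',[[255.2,178.5],[290.3,171]],.05)[:,:2]; o=np.array([.636,.0545]); a=np.radians(15.8)
A=np.array([[np.cos(a),np.sin(a)],[-np.sin(a),np.cos(a)]])
print((e-o)@A.T)
T=o+A.T@[.0115,0]; print('rimc',T)
# tilted intermediate: 10deg about tool x
print(rel([.58,-.08,.35],down(1.846)), rel([*T,.2],down(1.846)))
E
```

```text
[[159 159 159 159 159 159 159 159 160 160]
 [159 160 159 160 159 160 159 159 160 161]
 [159 159 160 159 159 160 159 159 160 161]
 [159 160 160 159 159 160 159 160 160 163]
 [159 160 160 159 159 159 159 160 162 165]
 [159 159 159 159 159 160 159 160 163 166]
 [159 159 159 160 160 160 159 160 161 159]
 [160 160 161 161 160 158 152 148 145 138]
 [163 163 162 159 153 144 129 120 112 102]
 [165 164 158 145 129 114  97  85  80  75]
 [166 162 144 117  91  76  69  66  66  66]
 [164 156 131  92  60  53  55  58  59  59]
 [155 145 121  82  50  43  47  49  52  56]
 [130 119 102  72  49  42  41  44  47  53]
 [107 101  90  74  58  49  47  45  47  50]
 [100  99  95  87  79  70  65  58  52  48]]
[[166 168 169 168 168 168 167 167 168 168 167 166]
 [167 168 168 169 168 168 168 168 168 168 167 167]
 [167 168 168 168 169 168 169 168 169 168 168 167]
 [167 166 166 166 167 168 169 170 170 168 168 167]
 [160 157 155 156 159 164 168 169 170 169 169 168]
 [138 133 131 132 138 150 163 169 170 170 169 169]
 [112 106 103 103 110 130 153 166 169 170 170 169]
 [ 98  92  88  86  91 111 142 161 169 170 169 169]
 [ 87  82  77  74  77 100 133 159 168 169 169 169]
 [ 76  71  68  65  73  98 132 158 168 169 170 169]
 [ 79  77  76  78  96 121 144 161 169 169 169 169]
 [ 85  83  85 100 127 148 158 165 169 170 169 169]
 [ 86  86  91 113 143 161 166 168 170 169 169 169]
 [ 87  86  95 120 145 158 164 167 168 169 169 169]]
[[ 0.02179435  0.05593411]
 [ 0.01398582 -0.0664822 ]]
rimc [0.64706551 0.05763122]
(array([-0.   , -0.001, -0.176]), array([10.34, 13.85, 10.09])) (array([-0.   , -0.001, -0.176]), array([23.35, 21.89, 25.11]))
```

```bash
python3 -m jog '[[0,0,-0.05,4,5,3,0.2],[0,0,-0.1,8,10,6,0.2],[0.1,0,-0.176,12,14,10,0.2],[0.1,0,-0.176,12,14,10,0.2]]'; python3 - <<'E'
from h import *
s=ctrl.state();print(s['q'],s['position'],s['ee_rot'])
# Lt: wrist model a,L2,L3,D ; fit
E
```

```text
time_s: 1.85
position: [0.5798, -0.0639, 0.3453]
ee_rot: [-1.848, -2.443, 0.119]
ft_force: [-0.6, -0.6, 0.7]
opening: 0.603
[-0.23603797  0.23577283  1.27840211 -0.04091168  1.72803735 -0.51584576] [ 0.57978124 -0.0639206   0.34529478] [-1.8481622  -2.44287874  0.11863777]
```

```bash
cat > kin.py <<'E'
from h import *
from scipy.optimize import least_squares
D=[([-1.3554414,.207376,1.542814,0,1.393492,-.150473],[.20554272,-.53627725,.23021703],[-3.08713025,-.571067,.000129]),
([-.586097,-.0471693,1.373417,.000713,1.816197,-.685265],[.45251815,-.19670421,.45085622],[-2.107772,-2.328295,-.000874]),
([-.23603797,.23577283,1.27840211,-.04091168,1.72803735,-.51584576],[.57978124,-.0639206,.34529478],[-1.8481622,-2.44287874,.11863777])]
def Rz(a):return R.from_euler('z',a)
def Ry(a):return R.from_euler('y',a)
def fk(q,p):
    a,L2,L3,d1,Lt,e=p
    A=Rz(q[0]); P=A.apply([a,0,d1]); A=A*Ry(q[1]); el=P+A.apply([0,0,L2]); A=A*Ry(q[2])
    w=el+A.apply([e,0,L3]); A=A*Rz(q[3])*Ry(q[4])*Rz(q[5])
    t=w+A.apply([0,0,Lt]); return el,w,t,A*Rz(np.pi/2)
def fit():
    def f(p): return np.concatenate([fk(q,p)[2]-np.array(x) for q,x,_ in D]+[1e-3*(p-p0)])
    p0=np.array([0,.3,.5,.3,.3,0.]); r=least_squares(f,p0); return r.x,np.linalg.norm(f(r.x)[:-6])
if __name__=='__main__':
    p,e=fit(); print(np.round(p,4),e)
    for q,x,w in D: print((fk(q,p)[3].inv()*R.from_rotvec(w)).magnitude())
E
python3 kin.py
```

```text
[ 0.0373 -0.6882  0.5719 -1.2354 -1.6613 -0.5824] 0.12456095306146561
1.4720012676904143e-05
4.6878016887043463e-07
1.105419195824846e-08
```

```bash
python3 - <<'E'
import re
s=open('kin.py').read()
s=s.replace("a,L2,L3,d1,Lt,e=p","a,L2,L3,d1,Lt,e,b=p").replace("P=A.apply([a,0,d1])","P=A.apply([a,b,d1])").replace("[:-6]","[:-7]").replace("[0,.3,.5,.3,.3,0.]","[0,.3,.5,.3,.3,0.,.08]").replace("1e-3*","1e-5*")
open('kin.py','w').write(s)
E
python3 kin.py
```

```text
[0.     0.455  0.4996 0.2827 0.3159 0.0941 0.0862] 3.2369135430676538e-06
1.4720012676904143e-05
4.6878016887043463e-07
1.105419195824846e-08
```

```bash
cat >> kin.py <<'E'
PP=np.array([0,.455,.4996,.2827,.3159,.0941,.0862])
LO=np.array([-2.73,-.86,.23,-1.11,.08,-2.82]);HI=np.array([2.73,2.22,2.46,4.25,2.63,2.82])
def ik(pos,Rt,q0,n=1):
    def f(q):
        _,_,t,A=fk(q,PP); return np.concatenate([(t-pos)*5,(A.inv()*Rt).as_rotvec()])
    best=None
    for k in range(n):
        s=np.clip(np.array(q0,float),LO+.01,HI-.01) if k==0 else LO+np.random.rand(6)*(HI-LO)
        r=least_squares(f,s,bounds=(LO,HI))
        if best is None or r.cost<best.cost: best=r
        if best.cost<1e-8: break
    return best.x,best.cost
E
python3 - <<'E'
from kin import *
q0=ctrl.state()['q']
for z in (.0865,.15,.2,.3):
    q,c=ik(np.array([.6486,.0528,z]),down(1.846),q0); el,w,t,A=fk(q,PP)
    F=Rz(q[0])*Ry(q[1]+q[2]); fz=F.apply([0,0,1]); s=(w[0]-.39)/fz[0]; print(z,np.round(q,3),c,'el',np.round(el,3),'w',np.round(w,3),'axis at x=.39',np.round(w-s*fz,3))
E
```

```text
0.0865 [-0.052  0.504  1.461 -0.     1.177 -0.327] 1.2447608739721882e-17 el [0.224 0.075 0.681] w [0.649 0.053 0.402] axis at x=.39 [0.39  0.066 0.51 ]
0.15 [-0.052  0.434  1.419 -0.     1.288 -0.327] 5.143878486984839e-22 el [0.196 0.076 0.695] w [0.649 0.053 0.466] axis at x=.39 [0.39  0.066 0.541]
0.2 [-0.052  0.389  1.374 -0.     1.379 -0.327] 1.1981096987500521e-26 el [0.177 0.077 0.704] w [0.649 0.053 0.516] axis at x=.39 [0.39  0.066 0.566]
0.3 [-0.052  0.327  1.251  0.     1.564 -0.327] 1.624598789918656e-19 el [0.15  0.079 0.714] w [0.649 0.053 0.616] axis at x=.39 [0.39  0.066 0.618]
```

```bash
python3 - <<'E'
from h import *
for z in (.3,.12,.0865): print(rel([.6486,.0528,z],down(1.846)))
E
```

```text
(array([-0.108, -0.014,  0.   ]), array([ 9.3 , 10.23,  3.58]))
(array([-0.108, -0.014,  0.   ]), array([ 9.05, 12.17, 21.48]))
(array([-0.108, -0.014,  0.   ]), array([ 9.01, 12.53, 24.81]))
```

```bash
python3 -m jog '[[-0.05,-0.007,0,4,4.5,2,0.2],[-0.108,-0.014,0,8,9,3.5,0.2],[-0.108,-0.014,0,9.3,10.2,3.6,0.2],[-0.108,-0.014,0,9.2,10.8,9,0.2],[-0.108,-0.014,0,9.1,11.5,15,0.2],[-0.108,-0.014,0,9.06,12.05,20,0.2],[-0.108,-0.014,0,9.06,12.05,20,0.2]]'; python3 - <<'E'
from h import *
s=ctrl.state();print(s['position'],rel([.6486,.0528,.0865],down(1.846)))
snap('top','t1',(245,130,325,205),9)
E
```

```text
time_s: 2.72
position: [0.6469, 0.0477, 0.1364]
ee_rot: [1.902, 2.5, -0.005]
ft_force: [-0.6, 0.7, 0.2]
opening: 0.598
[0.64694379 0.04768434 0.13644452] (array([-0.002,  0.002, -0.005]), array([0.46, 0.31, 4.99]))
```

View pics/t1.png

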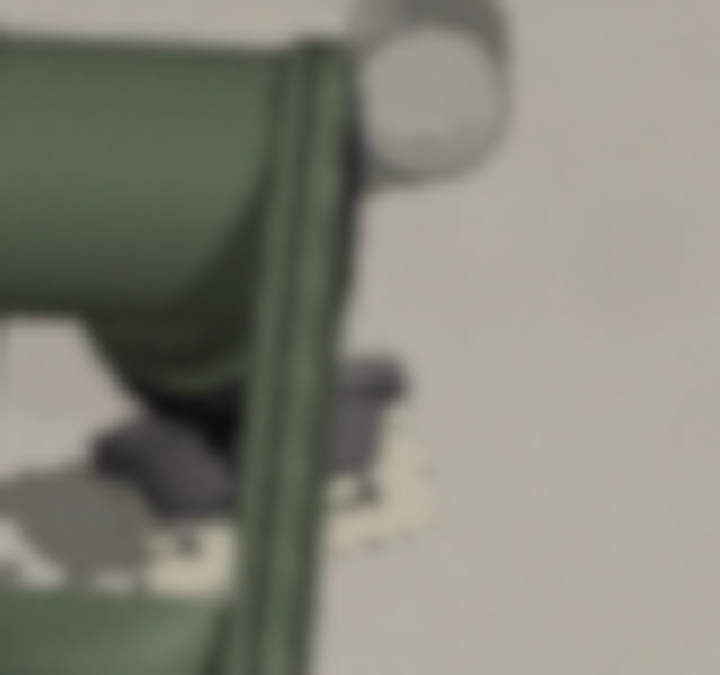

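The arm hides most of the tray in this view, but its right end at (289,172) px hasn't moved. I'll descend and grip.

```bash
python3 -m jog '[[0,0,-0.005,0.46,0.31,2,0.2],[0,0,-0.005,0.46,0.31,4,0.2],[0,0,-0.005,0.46,0.31,5,0.2],[0,0,-0.005,0.46,0.31,5,0.2]]'; python3 - <<'E'
from h import *
print(rel([.6486,.0528,.0865],down(1.846)))
snap('scene','s2',(220,160,380,300),5)
E
```

```text
time_s: 3.28
position: [0.6522, 0.054, 0.0897]
ee_rot: [1.89, 2.501, 0.003]
ft_force: [-0.1, 0.9, 0.0]
opening: 0.601
(array([0.006, 0.004, 0.001]), array([-0.01, -0.38,  0.31]))
```

View pics/s2.png

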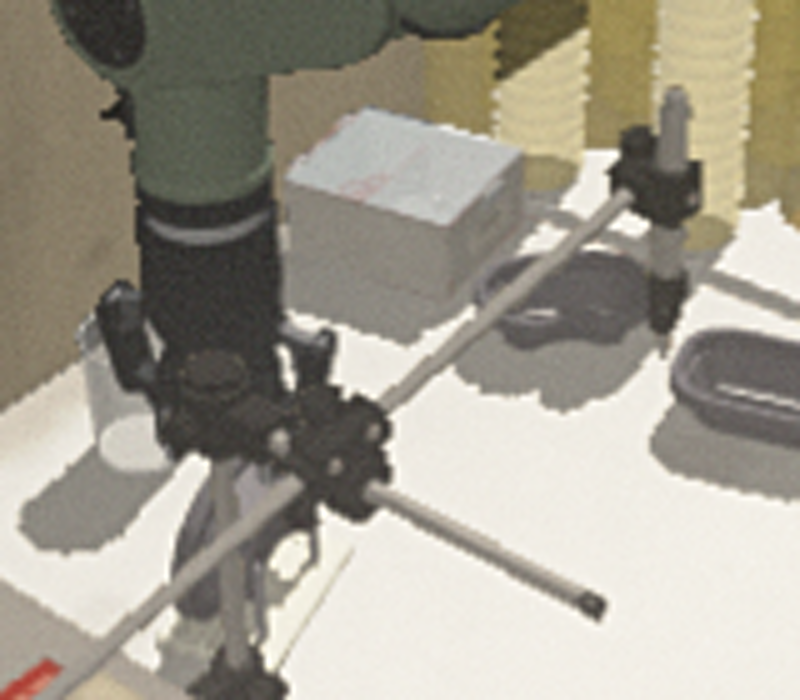

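The hand is above the rack with the jaws either side of the rim, though the boom clamp hides them. I'll hold briefly to see whether the position settles.

```bash
python3 -m jog '[[0,0,0,0,0,0,0.2],[0,0,0,0,0,0,0.2]]'; python3 - <<'E'
from h import *
print(ctrl.state()['joint_velocities'],rel([.6486,.0528,.0865],down(1.846)))
E
```

```text
time_s: 3.58
position: [0.6538, 0.0538, 0.092]
ee_rot: [1.888, 2.498, 0.007]
ft_force: [-0.2, 0.3, 0.4]
opening: 0.598
[ 0.00044212  0.00059762  0.00420936  0.00018989 -0.00123817 -0.00037826] (array([0.01 , 0.006, 0.001]), array([ 0.05, -0.54,  0.54]))
```

```bash
python3 -m jog '[[0.01,0.006,0,0.05,-0.54,0.3,0.2],[0.01,0.006,0,0.05,-0.54,0.54,0.2],[0.01,0.006,0,0.05,-0.54,0.54,0.2],[0.01,0.006,0,0.05,-0.54,0.54,0.2]]'; python3 - <<'E'
from h import *
print(ctrl.state()['joint_velocities'],rel([.6486,.0528,.0865],down(1.846)))
E
```

```text
time_s: 4.08
position: [0.6479, 0.0529, 0.0856]
ee_rot: [-1.893, -2.505, 0.001]
ft_force: [0.1, -0.7, -0.7]
opening: 0.601
[-0.00110109 -0.00329506 -0.00402462 -0.0004026  -0.00065766  0.00070615] (array([-0.002, -0.001,  0.001]), array([-0.03,  0.06, -0.09]))
```

Position is good to under 1 mm with no contact. Close on the rim.

```bash
python3 -m jog '[[0,0,0,0,0,0,-0.3],[0,0,0,0,0,0,-0.8],[0,0,0,0,0,0,-1],[0,0,0,0,0,0,-1],[0,0,0,0,0,0,-1],[0,0,0,0,0,0,-1]]'
```

```text
time_s: 4.82
position: [0.6497, 0.0532, 0.0864]
ee_rot: [1.893, 2.505, 0.003]
ft_force: [6.6, 2.0, -0.4]
opening: 0.117
```

```bash
python3 -m jog '[[0,0,0,0,0,-1,-1],[0,0,0,0,0,-3,-1],[0,0,0,0,0,-5,-1],[0,0,0,0,0,-8,-1],[0,0,0,0,0,-10,-1],[0,0,0,0,0,-13,-1],[0,0,0,0,0,-16,-1],[0,0,0,0,0,-16,-1],[0,0,0,0,0,-16,-1]]'; python3 - <<'E'
from h import *
snap('scene','s3',(220,120,380,300),4.4)
snap('top','t3',(225,120,345,210),6)
E
```

```text
time_s: 5.95
position: [0.6475, 0.0528, 0.2451]
ee_rot: [-1.893, -2.504, 0.002]
ft_force: [0.2, 0.3, -0.1]
opening: -0.002
```

View pics/s3.png

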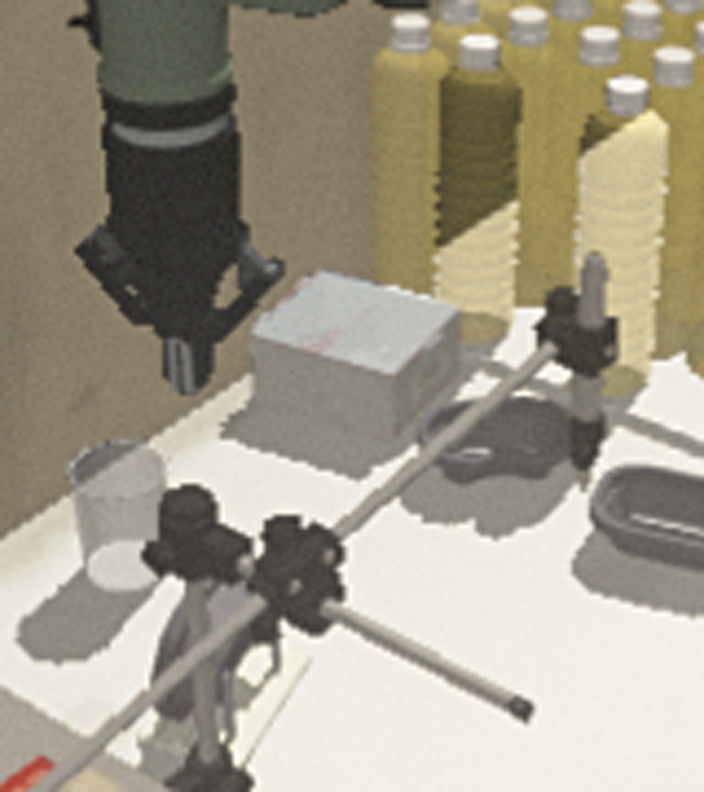

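View pics/t3.png

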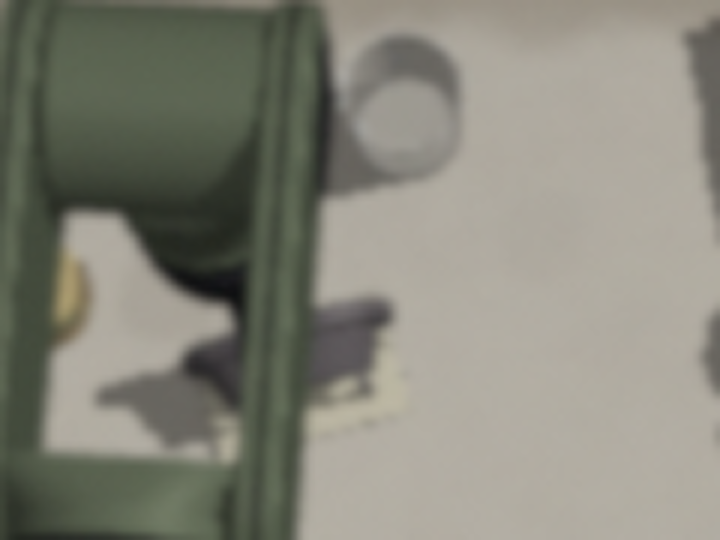

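The fingers came off the rim: the opening is 0 and the tray still stands in the rack, with its right end at about (290,171) px as before. I'll compare its edge with the first picture before trying again.

```bash
python3 - <<'E'
from h import *
a=cv2.imread('pics/top0.png',0).astype(int); b=cv2.imread('pics/t3_full.png',0).astype(int)
print(a[166:182,280:294]);print(b[166:182,280:294])
print(a[174:184,254:266]);print(b[174:184,254:266])
print(rel([.6486,.0528,.105],down(1.846)))
E
```

```text
[[168 168 167 167 167 168 167 167 169 168 169 168 169 168]
 [168 168 168 168 166 166 166 165 166 168 169 169 169 168]
 [167 167 166 163 160 157 155 156 159 164 167 169 169 169]
 [158 155 152 146 138 133 131 132 138 150 163 169 170 170]
 [132 127 122 118 111 106 103 103 109 129 153 166 169 169]
 [110 107 104 102  97  91  87  85  91 111 141 161 169 169]
 [ 99  98  95  92  87  81  77  74  77  99 132 159 168 169]
 [ 88  86  84  81  76  71  68  65  73  98 132 158 168 169]
 [ 77  78  81  82  79  77  75  78  96 120 144 161 169 169]
 [ 81  84  86  86  84  83  84 100 126 147 157 165 169 170]
 [ 87  88  88  87  85  85  90 113 142 160 165 168 170 169]
 [ 87  88  89  88  87  86  94 120 145 158 163 167 168 169]
 [ 86  87  88  87  86  87  97 127 154 165 167 168 169 169]
 [ 87  87  88  87  86  86 101 133 161 172 173 170 169 170]
 [ 85  86  87  87  85  89 108 140 165 175 175 173 170 170]
 [ 83  84  85  86  85  94 121 150 169 176 176 172 167 168]]
[[173 172 171 171 171 172 171 171 172 172 173 173 172 172]
 [172 172 172 172 171 170 169 169 170 171 173 173 172 172]
 [172 172 170 168 165 163 159 160 163
[... 1175 characters left out ...]
7  53  60  64  68  70]
 [ 90  73  57  48  46  45  46  50  56  63  66  70]
 [ 95  87  79  69  65  58  51  47  52  61  64  68]]
[[163 163 163 163 163 163 164 161 149 122  79  54]
 [165 164 164 161 157 155 152 142 126 104  72  56]
 [166 163 158 148 136 128 119 106  93  80  63  59]
 [166 155 136 119 104  93  86  78  73  68  59  60]
 [159 136 106  82  72  70  70  68  67  63  58  62]
 [148 112  74  55  55  59  62  62  61  60  58  65]
 [131  93  57  46  46  49  53  55  59  61  62  69]
 [109  82  55  43  42  43  46  51  58  64  66  74]
 [ 99  85  68  56  52  49  46  48  56  61  67  76]
 [ 99  95  87  79  73  66  56  48  52  59  65  77]]
(array([-0.005, -0.002,  0.001]), array([-0.07,  0.23, 13.87]))
```

The tray hasn't moved. I'll retry about 3 mm deeper and watch the opening settle.

```bash
python3 -m jog '[[-0.005,-0.002,0.001,-0.07,0.23,0,0.2],[-0.005,-0.002,0.001,-0.07,0.23,3,0.2],[-0.005,-0.002,0.001,-0.07,0.23,8,0.2],[-0.005,-0.002,0.001,-0.07,0.23,12,0.2],[-0.005,-0.002,0.001,-0.07,0.23,14,0.2],[-0.005,-0.002,0.001,-0.07,0.23,16,0.2],[-0.005,-0.002,0.001,-0.07,0.23,16,0.2]]';python3 -m jog '[[0,0,0,0,0,0,0.2]]'; python3 - <<'E'
from h import *
print(rel([.6486,.0528,.0835],down(1.846)))
E
```

```text
time_s: 6.92
position: [0.6495, 0.0529, 0.0843]
ee_rot: [1.895, 2.504, 0.001]
ft_force: [0.3, 0.1, -0.2]
opening: 0.598
time_s: 7.05
position: [0.6517, 0.0528, 0.0872]
ee_rot: [1.892, 2.501, 0.006]
ft_force: [0.1, -0.4, -0.6]
opening: 0.602
(array([0.006, 0.002, 0.   ]), array([ 0.09, -0.3 ,  0.37]))
```

```bash
python3 -m jog '[[0.004,0,0,0,-0.2,0.25,0.2],[0.004,0,0,0,-0.2,0.25,0.2],[0.004,0,0,0,-0.2,0.25,0.2]]';python3 -m jog '[[0,0,0,0,0,0,-0.5],[0,0,0,0,0,0,-1],[0,0,0,0,0,0,-1],[0,0,0,0,0,0,-1]]';python3 -m jog '[[0,0,0,0,0,0,-1]]';python3 -m jog '[[0,0,0,0,0,0,-1],[0,0,0,0,0,0,-1]]'
```

```text
time_s: 7.42
position: [0.6486, 0.0523, 0.0836]
ee_rot: [1.895, 2.504, -0.001]
ft_force: [-0.3, 0.3, -0.6]
opening: 0.602
time_s: 7.92
position: [0.6496, 0.0526, 0.0838]
ee_rot: [1.894, 2.503, 0.001]
ft_force: [5.8, 2.2, 0.4]
opening: 0.115
time_s: 8.05
position: [0.6496, 0.0526, 0.0838]
ee_rot: [1.894, 2.503, 0.001]
ft_force: [4.6, 2.4, 0.5]
opening: 0.119
time_s: 8.3
position: [0.6496, 0.0526, 0.0838]
ee_rot: [1.894, 2.503, 0.001]
ft_force: [6.5, 2.2, -0.0]
opening: 0.115
```

```bash
python3 -m jog '[[0,0,0,0,0.1,-0.3,-1],[0,0,0,0,0.1,-0.6,-1],[0,0,0,0,0.1,-0.6,-1]]';python3 -m jog '[[0,0,0,0,0,-0.5,-1],[0,0,0,0,0,-0.7,-1],[0,0,0,0,0,-0.7,-1]]'; python3 - <<'E'
from h import *
snap('scene','s4',(220,120,380,300),4.4)
snap('top','t4',(225,120,345,210),6)
E
```

```text
time_s: 8.68
position: [0.6492, 0.0525, 0.0842]
ee_rot: [1.896, 2.505, -0.002]
ft_force: [12.4, 1.0, -19.9]
opening: 0.118
time_s: 9.05
position: [0.6487, 0.0525, 0.0848]
ee_rot: [-1.896, -2.504, 0.002]
ft_force: [24.2, 0.6, -45.6]
opening: 0.116
```

View pics/s4.png

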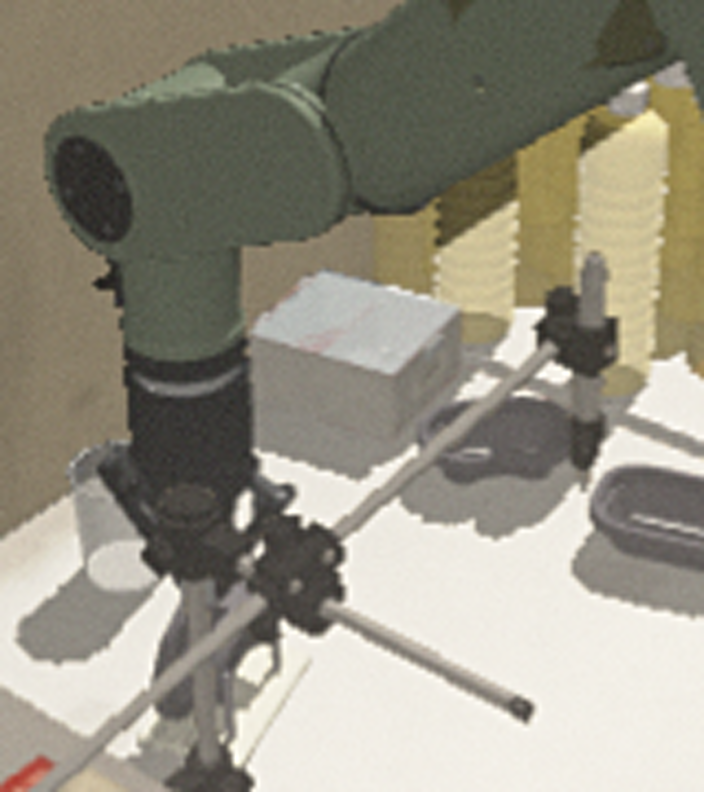

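View pics/t4.png

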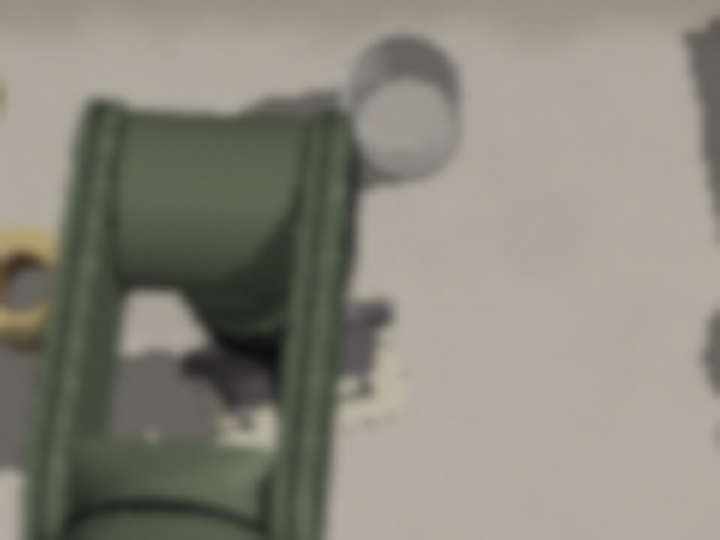

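The grip holds, but the tray is wedged: about 45 N pulls the hand down and 24 N forward. My vertical hand is probably forcing the leaning rim upright in its groove. I'll relax, let go, match the lean and the fore-aft position, and grip again.

```bash
python3 -m jog '[[0,0,0,0,0,0.7,-1],[0,0,0,0,0,1.3,-1],[0,0,0,0,0,1.3,-1],[0,0,0,0,0,1.3,0.2],[-0.015,0,0,0,0,1.3,0.2],[-0.03,0,0,0,0,1.3,0.2],[-0.03,0,0,0,0,1.3,0.2]]'; python3 - <<'E'
from h import *
T=down(1.846)*R.from_rotvec([-.03,0,0])
s=ctrl.state();print(s['position'],s['opening'],rel([.6502,.0532,.0855],T), s['joint_velocities'])
E
```

```text
time_s: 10.02
position: [0.6485, 0.0525, 0.0828]
ee_rot: [1.885, 2.491, 0.035]
ft_force: [-0.3, -0.3, -0.4]
opening: 0.602
[0.64851719 0.05245333 0.08276493] 0.6023970342220029 (array([-0.002,  0.001,  0.   ]), array([ 0.03,  0.19, -0.27])) [ 0.00188236  0.00371711 -0.01498355 -0.00104808  0.00389209  0.00242171]
```

```bash
python3 -m jog '[[0,0,0,0,0.2,-0.27,0.2],[0,0,0,0,0.2,-0.27,0.2],[0,0,0,0,0.2,-0.27,-0.6],[0,0,0,0,0.2,-0.27,-1],[0,0,0,0,0.2,-0.27,-1],[0,0,0,0,0.2,-0.27,-1],[0,0,0,0,0.2,-0.27,-1]]'
```

```text
time_s: 10.9
position: [0.6512, 0.0531, 0.086]
ee_rot: [1.884, 2.49, 0.036]
ft_force: [-0.5, -0.4, 1.0]
opening: 0.114
```

```bash
python3 -m jog '[[0,0,0,0,0.01,-0.3,-1],[0,0,0,0,0.02,-0.6,-1],[0,0,0,0,0.02,-0.6,-1]]'; python3 - <<'E'
from h import *
snap('top','t5',(225,120,345,210),6)
E
```

```text
time_s: 11.28
position: [0.6512, 0.0531, 0.092]
ee_rot: [1.884, 2.49, 0.035]
ft_force: [-0.0, -0.4, -2.3]
opening: 0.116
```

It came free: up 6 mm with only 2.3 N of load. Lifting clear.

```bash
python3 -m jog '[[0,0,0,0,0.03,-1,-1],[0,0,0,0,0.06,-2,-1],[0,0,0,0,0.1,-3.5,-1],[0,0,0,0,0.15,-5,-1],[0,0,0,0,0.2,-7,-1],[0,0,0,0,0.27,-9,-1],[0,0,0,0,0.36,-12,-1],[0,0,0,0,0.48,-16,-1],[0,0,0,0,0.48,-16,-1],[0,0,0,0,0.48,-16,-1]]'; python3 - <<'E'
from h import *
snap('scene','s6',(220,120,380,300),4.4)
E
```

```text
time_s: 12.58
position: [0.6509, 0.0533, 0.2519]
ee_rot: [1.884, 2.49, 0.035]
ft_force: [-1.3, 0.7, -2.4]
opening: 0.114
```

View pics/s6.png

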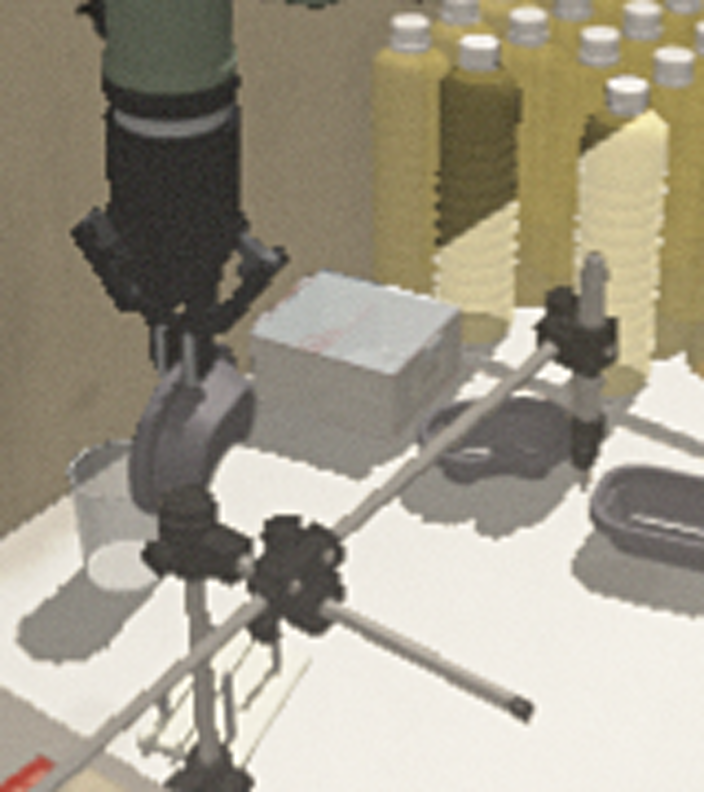

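The tray hangs cleanly from the fingers, near (260,215) px in the full picture, and the rack is empty. Next I'll find a reachable, clear lay-down pose with the arm model.

```bash
cat >> kin.py <<'E'
def lay(P0,phi,a):
    """tray origin P0 (floor, desk) tilted a with far floor edge (y=-25) on desk"""
    h=np.array([np.cos(phi),np.sin(phi),0]); up=np.array([0,0,1.])
    z=np.cos(a)*h-np.sin(a)*up; y=np.cos(a)*up+np.sin(a)*h; x=np.cross(y,z)
    Rt=R.from_matrix(np.c_[x,y,z])
    # tray axes: X=x, Y=-z, Z=y ; point (0,-25,0) on desk at P0+.025*h
    edge=np.array(P0)+.025*h; T=edge+(-z)*(.025+.0345)+y*.032
    return T,Rt
E
cat > scan.py <<'E'
from kin import *
np.random.seed(1)
q0=ctrl.state()['q']
for P in ([.62,-.1,0],[.52,-.06,0]):
  for ph in (-60,-30,0,20,40,60,90):
    T,Rt=lay(P,np.radians(ph),np.radians(12))
    sols=[]
    for k in range(25):
        q,c=ik(T,Rt,LO+np.random.rand(6)*(HI-LO))
        if c<1e-8 and not any(np.abs(q-s).max()<.05 for s in sols): sols.append(q)
    for q in sols:
        el,w,t,A=fk(q,PP); print(P,ph,np.round(q,2),'w',np.round(w,2),'el',np.round(el,2))
    if not sols: print(P,ph,'none')
E
python3 scan.py
```

```text
[0.62, -0.1, 0] -60 none
[0.62, -0.1, 0] -30 none
[0.62, -0.1, 0] 0 none
[0.62, -0.1, 0] 20 none
[0.62, -0.1, 0] 40 [-0.9   0.81  1.86  1.45  1.4  -2.66] w [ 0.36 -0.32  0.11] el [ 0.27 -0.2   0.6 ]
[0.62, -0.1, 0] 60 [-0.86  0.91  1.57  1.18  1.6  -2.52] w [ 0.45 -0.39  0.11] el [ 0.3  -0.22  0.56]
[0.62, -0.1, 0] 90 [-0.73  1.11  1.1   0.92  1.98 -2.43] w [ 0.62 -0.44  0.11] el [ 0.36 -0.21  0.48]
[0.52, -0.06, 0] -60 none
[0.52, -0.06, 0] -30 none
[0.52, -0.06, 0] 0 none
[0.52, -0.06, 0] 20 none
[0.52, -0.06, 0] 40 none
[0.52, -0.06, 0] 60 [-0.96  0.82  1.82  1.09  1.59 -2.69] w [ 0.35 -0.35  0.11] el [ 0.26 -0.22  0.59]
[0.52, -0.06, 0] 90 [-0.78  0.97  1.42  0.82  1.89 -2.61] w [ 0.52 -0.4   0.11] el [ 0.33 -0.2   0.54]
```

```bash
cat > scan2.py <<'E'
from kin import *
np.random.seed(1)
for P in ([.52,-.02,0],[.48,-.02,0],[.44,-.03,0],[.56,-.05,0]):
  for ph in (50,60,70,80,90):
   for a in (22,30):
    T,Rt=lay(P,np.radians(ph),np.radians(a))
    for k in range(12):
        q,c=ik(T,Rt,[-.8,.9,1.5,1,1.8,-2.4] if k==0 else LO+np.random.rand(6)*(HI-LO))
        if c<1e-8: 
            el,w,t,A=fk(q,PP); print(P,ph,a,np.round(q,2),'w',np.round(w,2),'el',np.round(el,2)); break
E
python3 scan2.py
python3 - <<'E'
from h import *
print(onz('top',[[425,205],[430,240],[427,172],[427,130]],.02),onz('top',[[425,205],[430,240],[427,172]],.28))
p=proj('top',[[.35,-.4,0],[.5,-.4,0],[.7,-.4,0]]);print(p)
E
```

```text
[0.52, -0.02, 0] 50 22 [-0.89  0.6   2.07  1.22  1.32 -2.66] w [ 0.32 -0.26  0.17] el [ 0.23 -0.15  0.66]
[0.52, -0.02, 0] 50 30 [-0.82  0.48  2.08  1.17  1.2  -2.52] w [ 0.34 -0.24  0.22] el [ 0.21 -0.1   0.69]
[0.52, -0.02, 0] 60 22 [-0.86  0.65  1.94  1.09  1.41 -2.62] w [ 0.36 -0.29  0.17] el [ 0.25 -0.15  0.64]
[0.52, -0.02, 0] 60 30 [-0.8   0.54  1.97  1.04  1.31 -2.51] w [ 0.38 -0.27  0.22] el [ 0.22 -0.11  0.67]
[0.52, -0.02, 0] 70 22 [-0.81  0.7   1.81  0.98  1.51 -2.59] w [ 0.41 -0.31  0.17] el [ 0.26 -0.15  0.63]
[0.52, -0.02, 0] 70 30 [-0.77  0.6   1.85  0.93  1.41 -2.51] w [ 0.42 -0.29  0.22] el [ 0.24 -0.12  0.66]
[0.52, -0.02, 0] 80 22 [-0.76  0.76  1.68  0.88  1.62 -2.58] w [ 0.47 -0.33  0.17] el [ 0.29 -0.15  0.61]
[0.52, -0.02, 0] 80 30 [-0.72  0.66  1.73  0.83  1.52 -2.51] w [ 0.47 -0.3   0.22] el [ 0.26 -0.12  0.64]
[0.52, -0.02, 0] 90 22 [-0.71  0.81  1.56  0.79  1.72 -2.58] w [ 0.52 -0.33  0.17] el [ 0.31 -0.15  0.59]
[0.52, -0.02, 0] 90 30 [-0.67  0.71  1.61  0.75  1.62 -2.54] w [ 0.52 -0.3   0.22] el [ 0.29 -0.12  0.63]
[0.48, -0.02, 0] 50 22 [-0.97  0.58  2.1
[... 2802 characters left out ...]
[ 0.3  -0.16  0.59]
[0.56, -0.05, 0] 80 30 [-0.72  0.72  1.6   0.84  1.56 -2.46] w [ 0.51 -0.33  0.22] el [ 0.28 -0.13  0.62]
[0.56, -0.05, 0] 90 22 [-0.7   0.88  1.42  0.81  1.77 -2.52] w [ 0.56 -0.36  0.17] el [ 0.32 -0.16  0.57]
[0.56, -0.05, 0] 90 30 [-0.67  0.78  1.48  0.75  1.67 -2.49] w [ 0.56 -0.33  0.22] el [ 0.3  -0.13  0.61]
[[ 0.55212546 -0.4728795   0.02      ]
 [ 0.43094148 -0.48589613  0.02      ]
 [ 0.6685525  -0.4839104   0.02      ]
 [ 0.81991222 -0.48912417  0.02      ]] [[ 0.52567676 -0.40166645  0.28      ]
 [ 0.42635897 -0.41233438  0.28      ]
 [ 0.62109595 -0.41070695  0.28      ]]
[[404.48361403 263.64030853]
 [403.23815799 220.4080488 ]
 [401.65279112 164.37468411]]
```

```bash
python3 - <<'E'
from kin import *
T,Rt=lay([.51,-.03,0],np.radians(70),np.radians(25)); print('lay T',T)
yaw=np.radians(160)
print(rel([T[0]+.03,T[1]-.02,.28],down(yaw)))
print(ik(T+[0,0,.15],Rt,[-.8,.7,1.8,.98,1.5,-2.5]))
E
```

```text
lay T [ 0.50473237 -0.0444727   0.05414764]
(array([ 0.025,  0.013, -0.946]), array([ -8.2 , -14.24,  -3.32]))
(array([-0.82522049,  0.35717979,  1.84637302,  0.94147034,  1.65597025,
       -2.33878794]), np.float64(9.074235600099205e-30))
```

```bash
python3 -m jog '[[0,0,-0.1,-1,-2,-1.5,-1],[0.01,0,-0.25,-2.5,-4.5,-3,-1],[0.015,0,-0.4,-4,-7,-3.3,-1],[0.02,0.01,-0.55,-5.5,-9.5,-3.3,-1],[0.025,0.013,-0.7,-7,-12,-3.3,-1],[0.025,0.013,-0.85,-8.2,-14.2,-3.3,-1],[0.025,0.013,-0.946,-8.2,-14.2,-3.3,-1],[0.025,0.013,-0.946,-8.2,-14.2,-3.3,-1],[0.025,0.013,-0.946,-8.2,-14.2,-3.3,-1]]'; python3 - <<'E'
from kin import *
T,Rt=lay([.51,-.03,0],np.radians(70),np.radians(25))
print(rel(T+[0,0,.15],Rt)); print(ctrl.state()['q'])
E
```

```text
time_s: 13.75
position: [0.5356, -0.0641, 0.2798]
ee_rot: [0.548, 3.093, 0.001]
ft_force: [-0.1, 0.6, -2.6]
opening: 0.11
(array([-1.134e+00,  1.000e-03, -1.000e-03]), array([3.58, 0.78, 7.57]))
[-2.79838780e-01  9.58471420e-02  1.56732888e+00  4.29960272e-04
  1.47788120e+00 -1.50021706e+00]
```

```bash
python3 -m jog '[[-0.15,0,0,0.5,0.1,1,-1],[-0.3,0,0,1,0.2,2,-1],[-0.45,0,0,1.5,0.3,3,-1],[-0.6,0,0,2,0.4,4,-1],[-0.75,0,0,2.5,0.5,5,-1],[-0.9,0,0,3,0.6,6,-1],[-1.05,0,0,3.5,0.75,7,-1],[-1.134,0,0,3.58,0.78,7.57,-1],[-1.134,0,0,3.58,0.78,7.57,-1],[-1.134,0,0,3.58,0.78,7.57,-1]]'; python3 - <<'E'
from kin import *
T,Rt=lay([.51,-.03,0],np.radians(70),np.radians(25))
print(rel(T+[0,0,.15],Rt),rel(T+[0,0,.002],Rt)); print(ctrl.state()['q'])
snap('scene','s7',(220,120,420,300),4)
E
```

```text
time_s: 15.0
position: [0.5058, -0.0451, 0.2055]
ee_rot: [0.432, 2.465, 1.566]
ft_force: [-0.1, -0.3, -1.4]
opening: 0.115
(array([-0.002,  0.001,  0.003]), array([ 0.12, -0.11,  0.08])) (array([-0.002,  0.001,  0.003]), array([  0.17, -13.51,   6.36]))
[-0.82461065  0.35500884  1.84398898  0.94169957  1.6558176  -2.33799528]
```

View pics/s7.png

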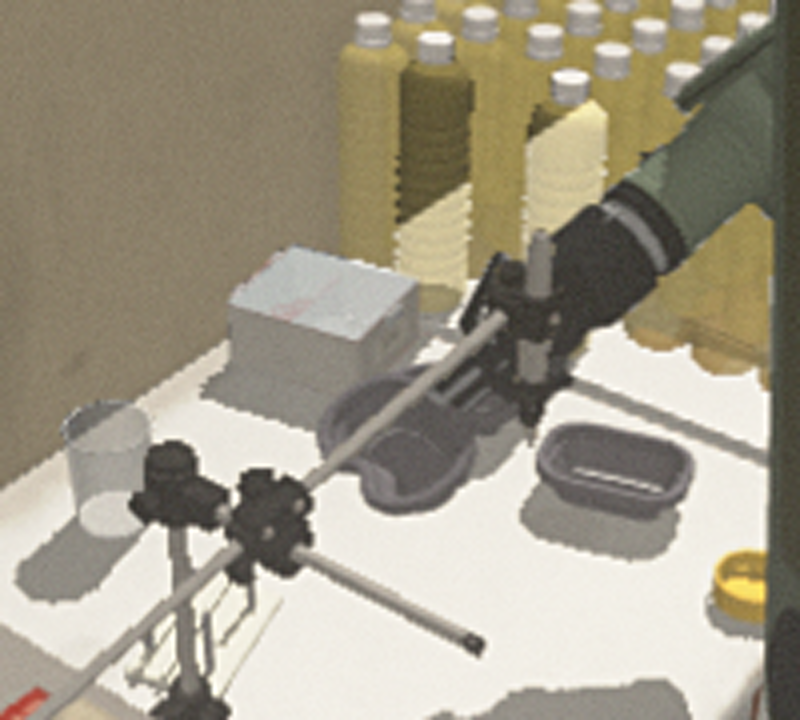

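The tray is mouth up and tilted, with its notch near (316,239) px in the full picture. Descending.

```bash
python3 -m jog '[[0,0,0,0,-3,1.4,-1],[0,0,0,0.1,-7,3.3,-1],[0,0,0,0.17,-10,4.7,-1],[0,0,0,0.17,-12.3,5.8,-1],[0,0,0,0.17,-12.9,6.08,-1],[0,0,0,0.17,-12.9,6.08,-1],[0,0,0,0.17,-12.9,6.08,-1]]'; python3 -m jog '[[0,0,0,0,-0.4,0.18,-1],[0,0,0,0,-0.4,0.18,-1]]'; python3 -m jog '[[0,0,0,0,-0.3,0.14,-1],[0,0,0,0,-0.3,0.14,-1]]'
```

```text
time_s: 15.92
position: [0.505, -0.0444, 0.0637]
ee_rot: [0.43, 2.463, 1.566]
ft_force: [1.2, 0.1, -1.3]
opening: 0.113
time_s: 16.18
position: [0.5042, -0.044, 0.0582]
ee_rot: [0.433, 2.464, 1.568]
ft_force: [-0.3, 1.0, -2.6]
opening: 0.118
time_s: 16.42
position: [0.504, -0.0438, 0.0545]
ee_rot: [0.433, 2.464, 1.569]
ft_force: [-0.0, -0.5, -2.0]
opening: 0.121
```

```bash
python3 -m jog '[[0,0,0,0,-0.2,0.09,-1],[0,0,0,0,-0.2,0.09,-1]]'; python3 -m jog '[[0,0,0,0,-0.2,0.09,-1],[0,0,0,0,-0.2,0.09,-1]]'; python3 - <<'E'
from h import *
snap('scene','s8',(270,160,420,300),5)
E
```

```text
time_s: 16.68
position: [0.5043, -0.044, 0.0527]
ee_rot: [0.433, 2.463, 1.569]
ft_force: [-0.3, -0.9, -1.1]
opening: 0.119
time_s: 16.92
position: [0.5046, -0.0443, 0.0519]
ee_rot: [0.431, 2.46, 1.572]
ft_force: [-2.2, -3.4, 5.0]
opening: 0.115
```

View pics/s8.png

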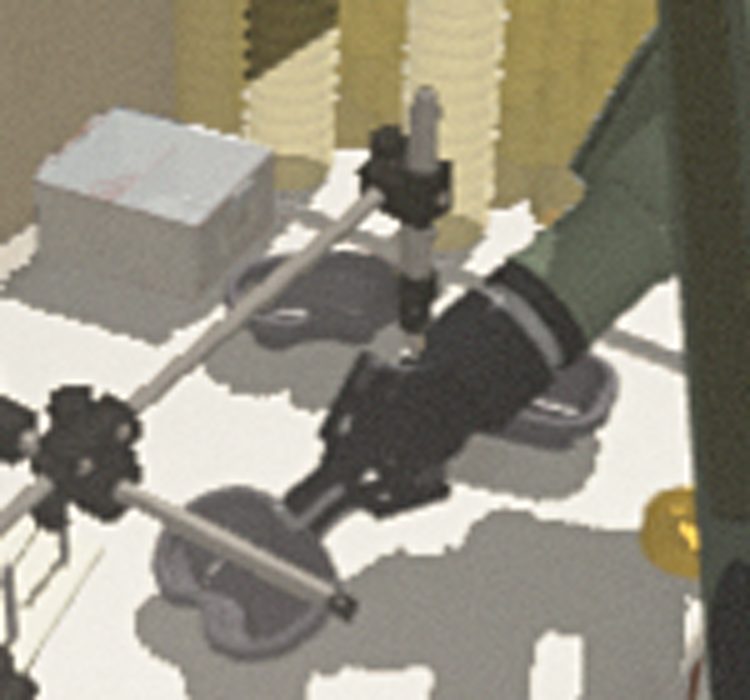

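The far edge of the tray's floor touches at about 5 N, and nothing else is touched. I'll release by opening gradually so the rim rides down on the lower finger.

```bash
python3 -m jog '[[0,0,0,0,0.1,0,-0.7],[0,0,0,0,0.1,0,-0.4],[0,0,0,0,0.1,0,-0.1],[0,0,0,0,0.1,0,0.1],[0,0,0,0,0.1,0,0.3],[0,0,0,0,0.1,0,0.3],[0,0,0,0,0.1,0,0.3]]'; python3 - <<'E'
from h import *
snap('scene','s9',(270,160,420,300),5)
E
```

```text
time_s: 17.85
position: [0.5042, -0.0434, 0.0512]
ee_rot: [0.433, 2.464, 1.569]
ft_force: [-0.2, -0.3, -0.4]
opening: 0.65
```

View pics/s9.png

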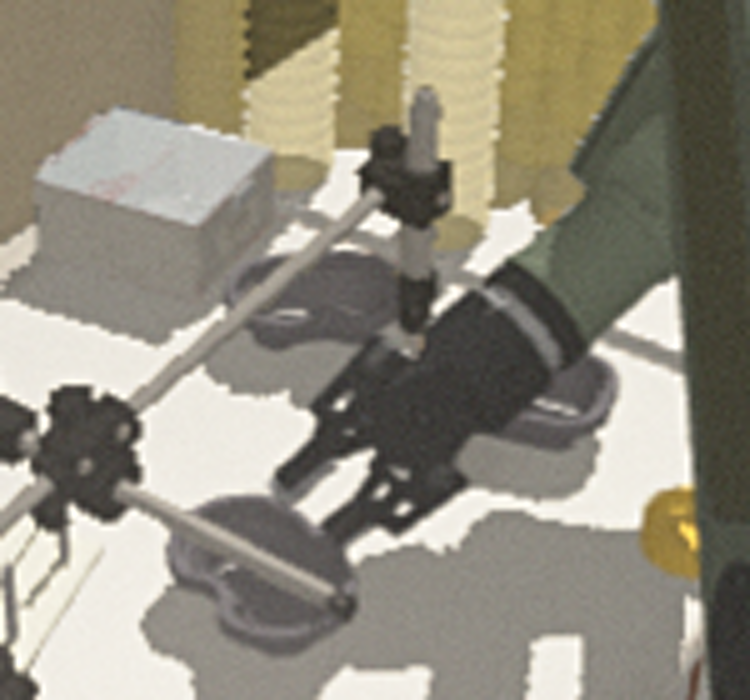

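```bash
python3 -m jog '[[0,0,0,0,0,-1.5,0.3],[0,0,0,0,0,-3,0.3],[0,0,0,0,0,-4.5,0.3],[0,0,0,0,3,-6,0.3],[0,0,0,0,7,-7.8,0.3],[0,0,0,0,11,-9.6,0.3],[0,0,0,0,11,-9.6,0.3]]'; python3 - <<'E'
from h import *
snap('scene','s10',(270,160,420,300),5)
snap('top','t10',(270,150,390,250),6)
yaw=np.radians(160)
print(rel([.497,-.09,.25],down(yaw)))
E
```

```text
time_s: 18.77
position: [0.4913, -0.0838, 0.1948]
ee_rot: [0.428, 2.463, 1.559]
ft_force: [0.3, 0.3, 0.0]
opening: 0.65
(array([1.133e+00, 4.000e-03, 1.000e-03]), array([-0.95,  5.06, -2.9 ]))
```

View pics/s10.png

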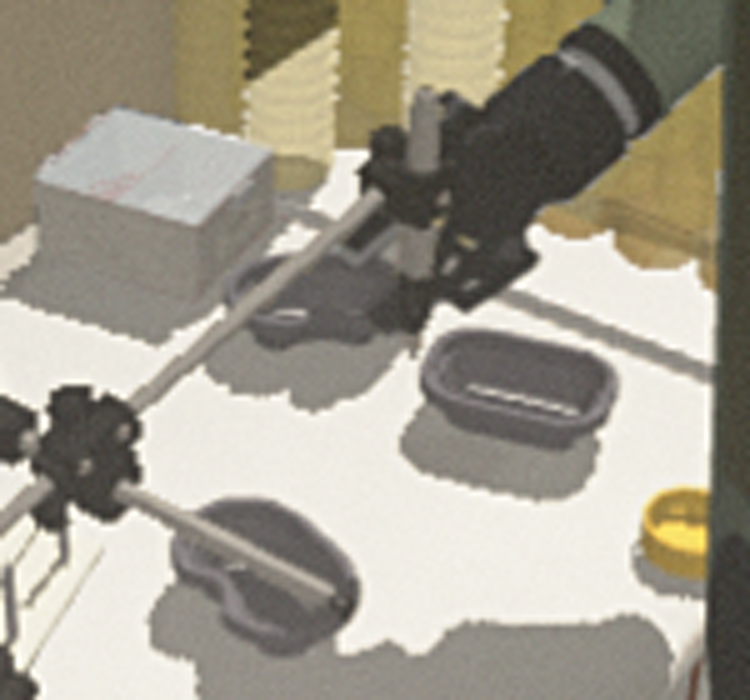

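View pics/t10.png

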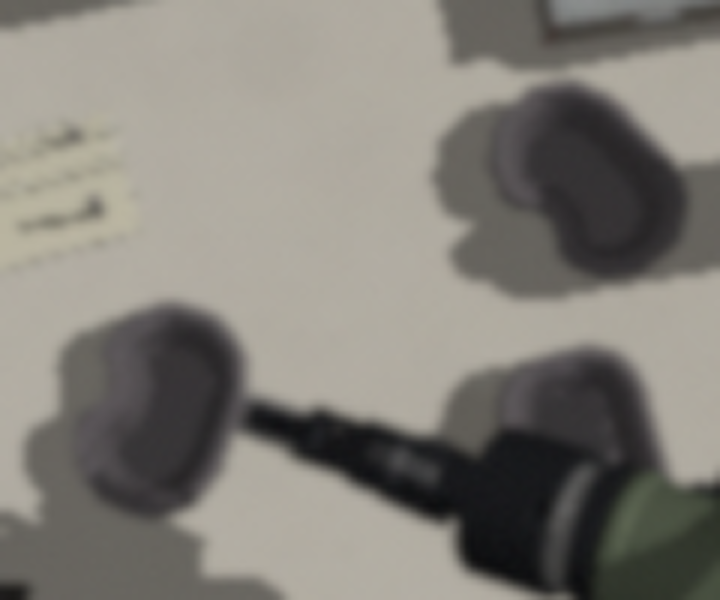

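The tray lies flat, mouth up, at about (296,218) px, with its notch on the left and its straight bulging side on the right. I'll measure both kidney trays.

```bash
cat > meas.py <<'E'
from h import *
def seg(t,box,f,thr=None,S=8,closed=True):
    c=t[box[1]:box[3],box[0]:box[2]].astype(np.float32)
    c=cv2.resize(c,None,fx=S,fy=S,interpolation=cv2.INTER_CUBIC)
    g=c.mean(2)
    w=c[...,0]-c[...,2]  # tray is slightly blue/purple, desk and shadow are yellowish
    m=((g<thr)|((w>-1)&(g<120))).astype(np.uint8)
    m=cv2.morphologyEx(m,cv2.MORPH_OPEN,np.ones((13,13),np.uint8))
    n,l,st,_=cv2.connectedComponentsWithStats(m); k=1+np.argmax(st[1:,4]); m=(l==k).astype(np.uint8)
    ct=max(cv2.findContours(m,cv2.RETR_EXTERNAL,cv2.CHAIN_APPROX_NONE)[0],key=cv2.contourArea)[:,0].astype(float)
    v=np.clip(c,0,255).astype(np.uint8).copy(); cv2.drawContours(v,[ct.astype(int)],-1,(0,0,255),1); cv2.imwrite(f'pics/{f}.png',v)
    return (ct+.5)/S-.5+[box[0],box[1]]
def kidney(uv,z=.034):
    P=onz('top',uv,z)[:,:2]*1000
    hull=cv2.convexHull(P.astype(np.float32))
    M=cv2.moments(hull); c=np.array([M['m10'],M['m01']])/M['m00']; ang=.5*np.arctan2(2*M['mu11'],M['mu20']-M['mu02'])
    M2=cv2.moments(P.astype(np.float32)[:,None]); c2=np.array([M2['m10'],M2['m01']])/M2['m00']
    X=np.array([np.cos(ang),np.sin(ang)]); Y=np.array([-X[1],X[0]])
    # notch is removed area: centroid of full shape shifts away from notch => bulge dir
    if (c2-c)@Y<0: X,Y=-X,-Y
    e=P@np.c_[X,Y]; x=(e[:,0].max()+e[:,0].min())/2; ymx,ymn=e[:,1].max(),e[:,1].min()
    y=(ymx+ymn)/2+.75
    # straight side fit
    k=(np.abs(e[:,0]-x)<20)&(e[:,1]>y+25); f=np.polyfit(e[k,0],e[k,1],1)
    return x*X+y*Y, np.degrees(np.arctan2(X[1],X[0])), np.degrees(np.arctan(f[0])), (np.ptp(e[:,0]),ymx-ymn), e[k,1].mean()-y
E
python3 - <<'E'
from meas import *
t=cv2.imread('pics/t10_full.png')
print(t[218,280:318],'\n',t[180,345:362])
for nm,b in(('k2',(338,158,388,198)),('u2',(272,194,318,240))):
    print(nm,kidney(seg(t,b,'seg_'+nm,72)))
t=cv2.imread('pics/top0.png'); print('k0',kidney(seg(t,(338,158,388,198),'seg_k0',72)))
v=[cv2.resize(cv2.imread(f'pics/seg_{n}.png'),(400,350)) for n in('k2','u2')]; cv2.imwrite('pics/segs.png',np.hstack(v))
E
```

```text
[[109 115 118]
 [ 96 102 105]
 [ 92  97 100]
 [ 89  93  95]
 [ 87  88  91]
 [ 87  87  91]
 [ 88  86  90]
 [ 88  85  90]
 [ 84  82  86]
 [ 82  79  84]
 [ 80  77  82]
 [ 77  74  79]
 [ 76  74  78]
 [ 72  70  74]
 [ 64  62  66]
 [ 58  55  58]
 [ 55  53  56]
 [ 55  53  56]
 [ 55  52  55]
 [ 55  52  55]
 [ 55  53  55]
 [ 54  53  55]
 [ 54  51  54]
 [ 51  50  52]
 [ 45  43  46]
 [ 42  41  42]
 [ 46  45  47]
 [ 58  56  59]
 [ 73  71  74]
 [ 80  77  82]
 [ 74  73  76]
 [ 59  58  60]
 [ 42  41  41]
 [ 39  37  38]
 [ 46  45  45]
 [ 56  55  56]
 [ 66  67  68]
 [ 78  81  82]] 
 [[ 94  99 103]
 [ 93  99 102]
 [ 93  99 102]
 [ 94 100 102]
 [ 94 100 103]
 [ 93  99 102]
 [ 89  94  97]
 [ 82  85  88]
 [ 77  77  81]
 [ 81  80  85]
 [ 84  82  87]
 [ 82  80  84]
 [ 76  74  78]
 [ 68  66  69]
 [ 61  60  63]
 [ 54  53  56]
 [ 52  49  53]]
k2 (array([ 639.45685986, -278.92111358]), np.float64(-147.38886765683057), np.float64(13.011673182299296), (np.float64(114.48786109335657), np.float64(82.93071144956491)), np.float64(35.17017966827609))
u2 (array([502.42081258, -32.36007255]), np.float64(158.81985933340903), np.float64(-0.5251725862526618), (np.float64(116.3256885066404), np.float64(62.540220544209305)), np.float64(29.32769355634619))
k0 (array([ 639.4000595 , -278.70505604]), np.float64(-147.03752545849463), np.float64(12.656813701845815), (np.float64(114.78553732680831), np.float64(83.54516127728346)), np.float64(35.38360773573777))
```

View pics/segs.png

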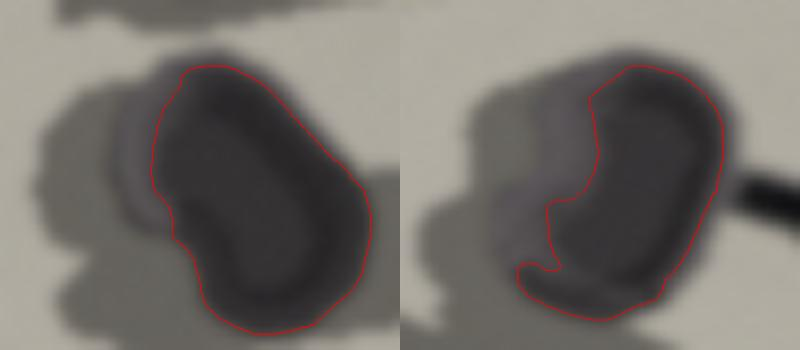

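```bash
python3 - <<'E'
s=open('meas.py').read()
a=s.index("    w=c[...");b=s.index("    m=cv2.morph")
s=s[:a]+"    w=cv2.GaussianBlur(c[...,1]-c[...,0],(0,0),5)  # G-B: tray ~ -2..0, desk and shadow ~ +5..7\n    m=((w<thr)&(g<135)).astype(np.uint8)\n"+s[b:]
open('meas.py','w').write(s)
E
cat > m2.py <<'E'
from meas import *
import sys
def run(files):
  for fn,nm,b in files:
    t=cv2.imread(fn)
    for thr in (1.5,2.5): print(nm,thr,kidney(seg(t,b,'seg_'+nm,thr)))
if __name__=='__main__':
    run([('pics/t10_full.png','k2',(338,158,388,198)),('pics/t10_full.png','u2',(272,194,318,240)),('pics/top0.png','k0',(338,158,388,198))])
    v=[cv2.resize(cv2.imread(f'pics/seg_{n}.png'),(400,350)) for n in('k2','u2')]; cv2.imwrite('pics/segs.png',np.hstack(v))
E
python3 m2.py
```

```text
k2 1.5 (array([ 641.1768822, -273.3363692]), np.float64(-135.98733901579007), np.float64(-2.5565872740658744), (np.float64(120.40271783026387), np.float64(84.20252250569922)), np.float64(40.19899224695314))
k2 2.5 (array([ 640.93094592, -273.30165682]), np.float64(-135.46670870849434), np.float64(-3.186576381802203), (np.float64(123.28253784440304), np.float64(86.75073914498205)), np.float64(41.36429334992681))
u2 1.5 (array([503.77508187, -28.63096391]), np.float64(-47.56416491185161), np.float64(37.58944436160054), (np.float64(115.77930807621198), np.float64(112.19575477911673)), np.float64(45.33054342912334))
u2 2.5 (array([503.48792462, -28.96154176]), np.float64(-46.35876432684911), np.float64(36.95417956654556), (np.float64(118.25083385031331), np.float64(114.31506833567136)), np.float64(46.68767674966938))
k0 1.5 (array([ 641.34305217, -273.34168899]), np.float64(-135.84558870143783), np.float64(-1.7900080188274248), (np.float64(120.81349787800701), np.float64(83.41455248376269)), np.float64(40.11961244984252))
k0 2.5 (array([ 641.04326622, -272.98134068]), np.float64(-135.47053023685987), np.float64(-2.1690987862512667), (np.float64(123.28356795193261), np.float64(86.4411943238506)), np.float64(41.59126755804766))
```

View pics/segs.png

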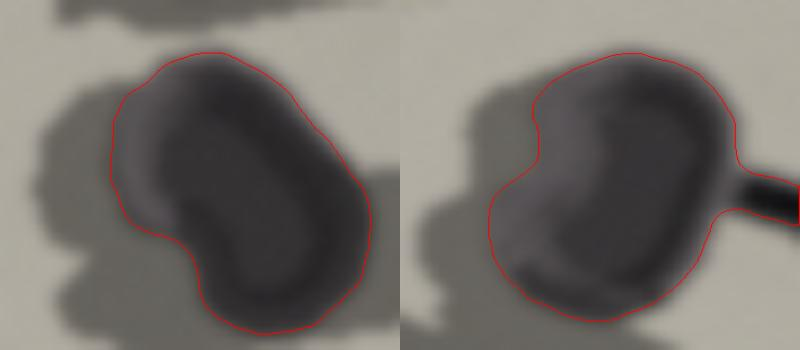

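```bash
python3 - <<'E'
from m2 import *
run([('pics/t10_full.png','u3',(272,194,312,240)),('pics/t10_full.png','u4',(272,194,311,240))])
E
```

```text
u3 1.5 (array([505.35964798, -30.32240918]), np.float64(157.12641935060574), np.float64(-14.44104762209304), (np.float64(119.45563549684783), np.float64(94.82345171475824)), np.float64(39.696596400747865))
u3 2.5 (array([505.27923002, -29.84499367]), np.float64(156.99929781134472), np.float64(-13.60517302548309), (np.float64(121.81425269686429), np.float64(96.25385654574701)), np.float64(40.870582414762254))
u4 1.5 (array([505.8500843 , -29.16752806]), np.float64(158.02352740242736), np.float64(-9.450812092670175), (np.float64(119.49442731311797), np.float64(91.6409860645445)), np.float64(39.91264983142979))
u4 2.5 (array([505.79038466, -28.69459433]), np.float64(157.84399509502242), np.float64(-8.176428698993266), (np.float64(121.86737455226677), np.float64(93.05742072530288)), np.float64(41.02898984090602))
```

View pics/seg_u3.png

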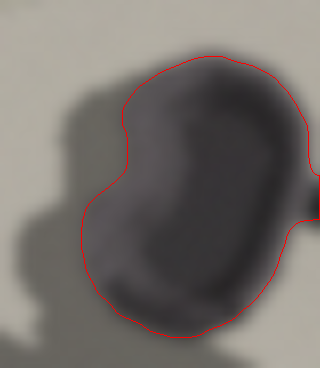

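The finger touches the outline in this view. I'll swing the hand upright off to the side and measure again.

```bash
python3 -m jog '[[0.15,0,0,0,2,-1,0.2],[0.3,0,0,0,4,-1.5,0.2],[0.45,0,0,0,6,-2,0.2],[0.6,0,0,0,7,-3,0.2],[0.75,0,0,0,8,-5,0.2],[0.9,0,0,0,8,-7,0.2],[1.05,0,0,0,8,-9,0.2],[1.133,0,0,0,8,-10,0.2],[1.133,0,0,0,8,-10,0.2]]'; python3 - <<'E'
from h import *
snap('top','t11',(230,120,390,240),5)
E
```

```text
time_s: 20.0
position: [0.4702, -0.1341, 0.3051]
ee_rot: [0.543, 3.094, 0.003]
ft_force: [0.8, 0.7, 0.3]
opening: 0.602
```

View pics/t11.png

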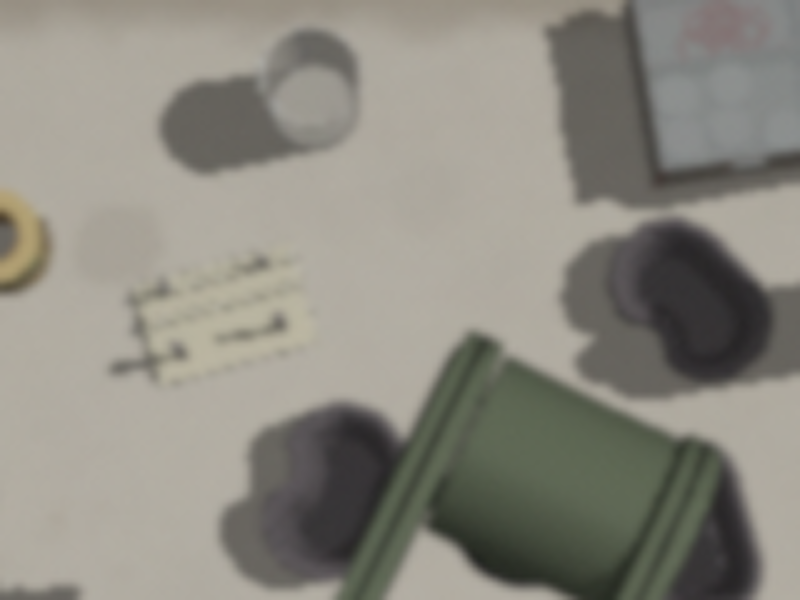

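The arm covers the tray's bulging side, at about (310,218) px. I'll move it further right.

```bash
python3 -m jog '[[0,0,0,0,-4,-2,0.2],[0,0,0,0,-9,-4,0.2],[0,0,0,0,-9,-4,0.2]]'; python3 - <<'E'
from m2 import *
snap('top','t12',(230,120,390,240),5)
run([('pics/t12_full.png','u5',(265,194,318,242)),('pics/t12_full.png','k5',(338,158,388,200))])
v=[cv2.resize(cv2.imread(f'pics/seg_{n}.png'),(400,350)) for n in('k5','u5')]; cv2.imwrite('pics/segs.png',np.hstack(v))
E
```

```text
time_s: 20.42
position: [0.4387, -0.2227, 0.3466]
ee_rot: [0.555, 3.089, 0.001]
ft_force: [-0.0, 1.2, 0.1]
opening: 0.595
u5 1.5 (array([506.5914125, -26.0523866]), np.float64(159.77224383862657), np.float64(0.856589974481982), (np.float64(120.83276657704641), np.float64(83.80156021517263)), np.float64(40.292839850833985))
u5 2.5 (array([506.6262381 , -25.86751067]), np.float64(159.35411439240409), np.float64(1.2134421531674218), (np.float64(122.68115678861142), np.float64(86.03110274526392)), np.float64(41.33457896483418))
k5 1.5 (array([ 641.47951607, -273.15793076]), np.float64(-136.39949990446667), np.float64(-1.7697714650782945), (np.float64(120.09744898101673), np.float64(83.83172928662657)), np.float64(40.007811015559355))
k5 2.5 (array([ 641.25815439, -273.01788375]), np.float64(-135.65886662941793), np.float64(-2.3518607759799424), (np.float64(122.92663259655274), np.float64(86.6141538798704)), np.float64(41.265668975559834))
```

View pics/segs.png

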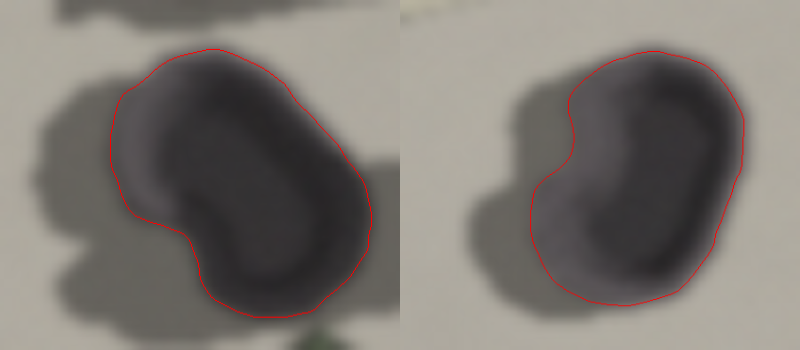

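The outlines are clean. The upper tray is at (506.6, -25.9) mm with yaw 160°, and the lower tray is at (641.3, -273.1) mm with yaw about -137°. I'll grip with tool x along the tray's -x so the last joint stays in range.

```bash
python3 -m jog '[[0,0,0.17,0,0,0,0.2],[0,0,0.34,-1,1,0,0.2],[0,0,0.51,-2,3,0,0.2],[0,0,0.68,-3,5,0,0.2],[0,0,0.85,-3,7,0,0.2],[0,0,1.02,-3,9,0,0.2],[0,0,1.19,-3,11,0,0.2],[0,0,1.36,-3,13,0,0.2],[0,0,1.53,-3,15,0,0.2],[0,0,1.53,-3,15,0,0.2]]'; python3 - <<'E'
from kin import *
print(ctrl.state()['q'],rel([.4932,-.0631,.15],down(np.radians(-19.8))))
E
```

```text
time_s: 21.72
position: [0.5186, -0.0867, 0.3448]
ee_rot: [-2.53, -1.859, -0.002]
ft_force: [0.7, -0.9, 0.0]
opening: 0.6
[-0.33178022  0.03573603  1.50014896  0.0024148   1.60651539 -0.02833676] (array([-3.000e-03, -1.000e-03,  1.613e+00]), array([ 1.44, -3.12, 19.49]))
```

```bash
python3 -m jog '[[0,0,0.17,0.5,-1,2,0.2],[0,0,0.34,1,-2,4,0.2],[0,0,0.51,1.44,-3.12,7,0.2],[0,0,0.68,1.44,-3.12,10,0.2],[0,0,0.85,1.44,-3.12,13,0.2],[0,0,1.02,1.44,-3.12,16,0.2],[0,0,1.19,1.44,-3.12,18,0.2],[0,0,1.36,1.44,-3.12,19.5,0.2],[0,0,1.53,1.44,-3.12,19.5,0.2],[0,0,1.613,1.44,-3.12,19.5,0.2]]';  python3 -m jog '[[0,0,0,0,0,2,0.2],[0,0,0,0,0,5,0.2],[0,0,0,0,0,6,0.2],[0,0,0,0,0,6,0.2]]'; python3 - <<'E'
from kin import *
print(ctrl.state()['q'],rel([.4932,-.0631,.030],down(np.radians(-19.8))))
snap('scene','s13',(270,140,420,300),4.8)
E
```

```text
time_s: 22.98
position: [0.4931, -0.0655, 0.1502]
ee_rot: [-3.092, 0.548, -0.0]
ft_force: [0.2, 0.2, 0.2]
opening: 0.595
time_s: 23.48
position: [0.4934, -0.0653, 0.0906]
ee_rot: [-3.092, 0.546, -0.0]
ft_force: [0.4, -0.1, -0.3]
opening: 0.596
[-3.06613574e-01  2.12218201e-01  1.85560457e+00  1.66200412e-03
  1.07373140e+00  1.61323896e+00] (array([-0.001,  0.   , -0.004]), array([-0.1 , -0.19,  6.06]))
```

View pics/s13.png

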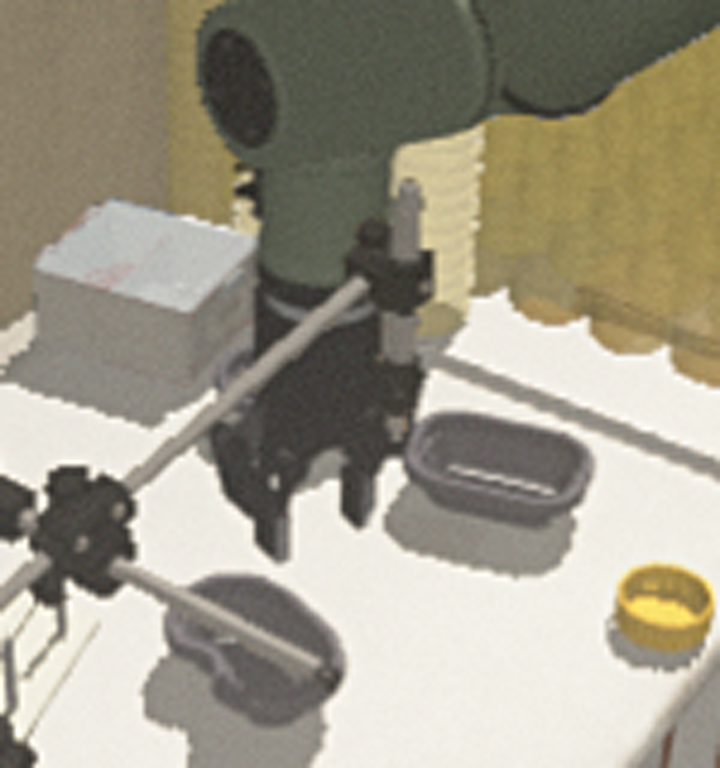

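```bash
python3 - <<'E'
from kin import *
for uv in ([355,178],[354.5,192],[353.3,231]):
    p,v=ray('scene',[uv]); v=v[0]; s=np.dot(np.array([.39,.034])-p[:2],v[:2])/np.dot(v[:2],v[:2]); print(uv,p+s*v)
print([ (z,proj('scene',[[.39,.034,z]])) for z in (.3,.365,.42)])
def seg(a,b,c,d):
    # min distance segs sampled
    t=np.linspace(0,1,80)[:,None]; A=a+t*(b-a); B=c+t*(d-c)
    return np.min(np.linalg.norm(A[:,None]-B[None],axis=2))
def chk(q,nm):
    el,w,t,A=fk(q,PP); F=Rz(q[0])*Ry(q[1]+q[2]); fz=F.apply([0,0,1])
    b0=np.array([.39,.034,.365]);b1=np.array([.47,.35,.27]); n0=np.array([.39,.034,.3]);n1=np.array([.39,.034,.42])
    print(nm,'forearm-boom',seg(w,w-fz*.5,b0,b1),'forearm-nozzle',seg(w,w-fz*.5,n0,n1),'tool-boom',seg(w,t,b0,b1))
for z in (.09,.03):
    T=np.array([.4932,-.0631,z]); q,c=ik(T,down(np.radians(-19.8)),ctrl.state()['q']); chk(q,(z,c))
q,c=ik(np.array([.6512,.0531,.086]),down(1.846),[-0.052,0.504,1.461,0,1.177,-0.327]); chk(q,'rack ref')
q,c=ik(np.array([.5356,-.0641,.28]),down(2.79),[-.28,.09,1.56,0,1.47,-1.5]); chk(q,'transit ref')
E
```

```text
[355, 178] [0.38548091 0.0313562  0.41333563]
[354.5, 192] [0.38490543 0.031025   0.37795252]
[353.3, 231] [0.38272016 0.02977841 0.27157396]
[(0.3, array([[350.24858701, 220.80534877]])), (0.365, array([[351.55643981, 196.8314391 ]])), (0.42, array([[352.7250068 , 175.17300362]]))]
(0.09, np.float64(1.2998486380658332e-29)) forearm-boom 0.11505554082385042 forearm-nozzle 0.0788143655116452 tool-boom 0.14170209223946287
(0.03, np.float64(1.7342461795493275e-25)) forearm-boom 0.08587624235806939 forearm-nozzle 0.06382890042339544 tool-boom 0.14298062805862327
rack ref forearm-boom 0.13725128734704714 forearm-nozzle 0.08876037636688387 tool-boom 0.248525909461058
transit ref forearm-boom 0.25119423238505273 forearm-nozzle 0.19807266049971614 tool-boom 0.17556771876173094
```

The scene view shows the hand over the tray's rim at about (330,240) px, but the forearm would come within a few millimetres of the boom's nozzle on the way down. Leaning the hand outward (turn about tool x) moves the wrist away from it. I'll check how much lean is needed.

```bash
cat > boom.py <<'E'
from kin import *
def lat(q):
    el,w,t,A=fk(q,PP); F=Rz(q[0])*Ry(q[1]+q[2]); fz=F.apply([0,0,1]); h=np.array([np.cos(q[0]),np.sin(q[0])])
    r=np.array([.387,.034])-w[:2]; l=h[0]*r[1]-h[1]*r[0]; s=(r@h)/np.hypot(*fz[:2]); z=w[2]+s*fz[2]
    return round(l,4),round(z,4)
E
python3 - <<'E'
from boom import *
print('now',lat(ctrl.state()['q']))
for d in (0,.1,.15,.2):
  for z in (.13,.03):
    Rt=down(np.radians(-19.8))*R.from_rotvec([d,0,0]); q,c=ik(np.array([.4932,-.0631,z]),Rt,ctrl.state()['q']); print(d,z,c<1e-8,lat(q),np.round(q,2))
Rt=down(np.radians(-19.8))*R.from_rotvec([.15,0,0]);print(rel([.4932,-.0631,.09],Rt),rel([.4932,-.0631,.030],Rt))
E
```

```text
now (np.float64(0.063), np.float64(0.4786))
0 0.13 True (np.float64(0.0612), np.float64(0.5029)) [-0.3   0.15  1.83 -0.    1.16  1.61]
0 0.03 True (np.float64(0.0612), np.float64(0.4404)) [-0.3   0.31  1.88 -0.    0.94  1.61]
0.1 0.13 True (np.float64(0.0842), np.float64(0.5041)) [-0.37  0.14  1.84  0.11  1.16  1.51]
0.1 0.03 True (np.float64(0.0842), np.float64(0.4435)) [-0.37  0.31  1.9   0.12  0.94  1.48]
0.15 0.13 True (np.float64(0.0954), np.float64(0.5045)) [-0.4   0.14  1.85  0.16  1.16  1.45]
0.15 0.03 True (np.float64(0.0954), np.float64(0.4453)) [-0.4   0.31  1.91  0.19  0.95  1.41]
0.2 0.13 True (np.float64(0.1064), np.float64(0.5048)) [-0.43  0.14  1.86  0.22  1.17  1.4 ]
0.2 0.03 True (np.float64(0.1064), np.float64(0.4474)) [-0.43  0.31  1.91  0.25  0.95  1.34]
(array([ 0.148, -0.003, -0.004]), array([-0.2 , -0.19,  0.16])) (array([ 0.148, -0.003, -0.004]), array([-0.21, -0.18,  6.16]))
```

```bash
python3 -m jog '[[0.06,0,0,-0.1,-0.1,0,0.0],[0.12,0,0,-0.2,-0.19,0,0.0],[0.12,0,0,-0.2,-0.19,0,0.0],[0.12,0,0,-0.2,-0.19,2,0.0],[0.12,0,0,-0.2,-0.19,4,0.0],[0.12,0,0,-0.2,-0.19,5.2,0.0],[0.12,0,0,-0.2,-0.19,5.2,0.0],[0.12,0,0,-0.2,-0.19,5.2,0.0]]'; python3 - <<'E'
from boom import *
Rt=down(np.radians(-19.8))*R.from_rotvec([.12,0,0]);s=ctrl.state();print(s['position'],s['opening'],lat(s['q']),rel([.4932,-.0631,.030],Rt))
E
```

```text
time_s: 24.52
position: [0.4941, -0.0631, 0.0402]
ee_rot: [-2.976, 0.527, -0.038]
ft_force: [0.3, 0.3, -0.4]
opening: 0.504
[ 0.49409133 -0.06305091  0.04017365] 0.5043779290672704 (np.float64(0.0887), np.float64(0.4495)) (array([-0.001, -0.005, -0.004]), array([-0.09,  0.16,  1.01]))
```

```bash
python3 -m jog '[[0,0,0,-0.09,0.1,0.5,0],[0,0,0,-0.09,0.14,0.9,0],[0,0,0,-0.09,0.14,0.95,0],[0,0,0,-0.09,0.14,0.95,0]]'; python3 - <<'E'
from boom import *
Rt=down(np.radians(-19.8))*R.from_rotvec([.12,0,0]);print(rel([.4932,-.0631,.030],Rt))
snap('scene','s14',(290,190,380,290),7)
E
```

```text
time_s: 25.02
position: [0.4924, -0.0628, 0.0298]
ee_rot: [-2.976, 0.527, -0.036]
ft_force: [-1.0, -0.3, 0.6]
opening: 0.501
(array([-0.002, -0.003, -0.005]), array([ 0.09, -0.  , -0.02]))
```

View pics/s14.png

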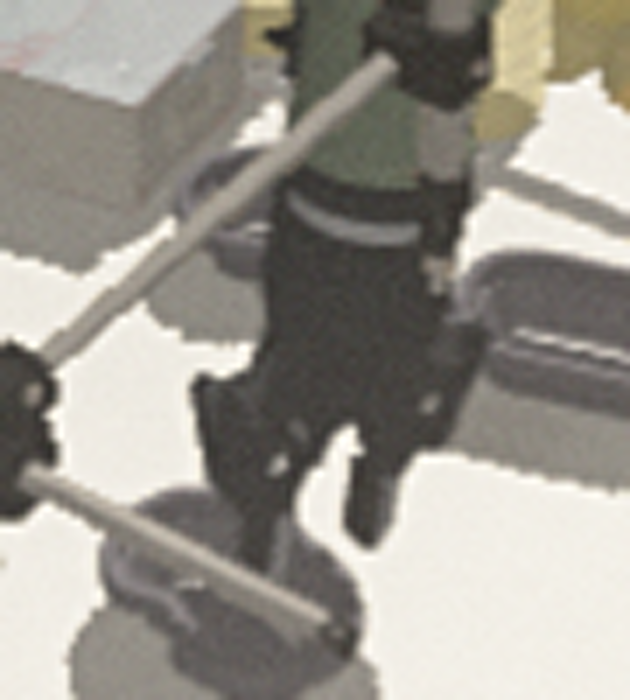

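The jaws straddle the bulging rim: the inner finger is inside the tray at about (328,271) px and the outer one is outside at about (342,265) px. Closing.

```bash
python3 -m jog '[[0,0,0,0,0,0,-0.4],[0,0,0,0,0,0,-0.7],[0,0,0,0,0,0,-1],[0,0,0,0,0,0,-1],[0,0,0,0,0,0,-1],[0,0,0,0,0,0,-1]]'; python3 -m jog '[[0,0,0,0,0.06,-0.5,-1],[0,0,0,0,0.12,-1,-1],[0,0,0,0,0.2,-2,-1],[0,0,0,0,0.2,-2,-1]]'
```

```text
time_s: 25.82
position: [0.4922, -0.0627, 0.0297]
ee_rot: [-2.976, 0.527, -0.035]
ft_force: [0.6, 0.6, -1.1]
opening: 0.067
time_s: 26.32
position: [0.4919, -0.0675, 0.0508]
ee_rot: [-2.976, 0.527, -0.04]
ft_force: [0.5, -0.4, -1.7]
opening: 0.07
```

```bash
python3 -m jog '[[0,0,0,0,-0.3,-3,-1],[0,0,0,0,-0.5,-6,-1],[0,0,0,0,-1,-10,-1],[-0.06,0,0,0,-1.5,-14,-1],[-0.12,0,0,0,-2,-18,-1],[-0.12,0,0,0,-2,-18,-1],[-0.12,0,0,0,-2,-18,-1]]'; python3 - <<'E'
from boom import *
s=ctrl.state();print(s['position'],lat(s['q']),s['opening'])
snap('scene','s15',(270,100,420,280),4.4)
E
```

```text
time_s: 27.2
position: [0.4889, -0.0683, 0.2294]
ee_rot: [-3.092, 0.547, -0.001]
ft_force: [-0.4, -0.5, -2.1]
opening: 0.068
[ 0.48890718 -0.06827543  0.22941463] (np.float64(0.0662), np.float64(0.5716)) 0.06816871909058708
```

View pics/s15.png

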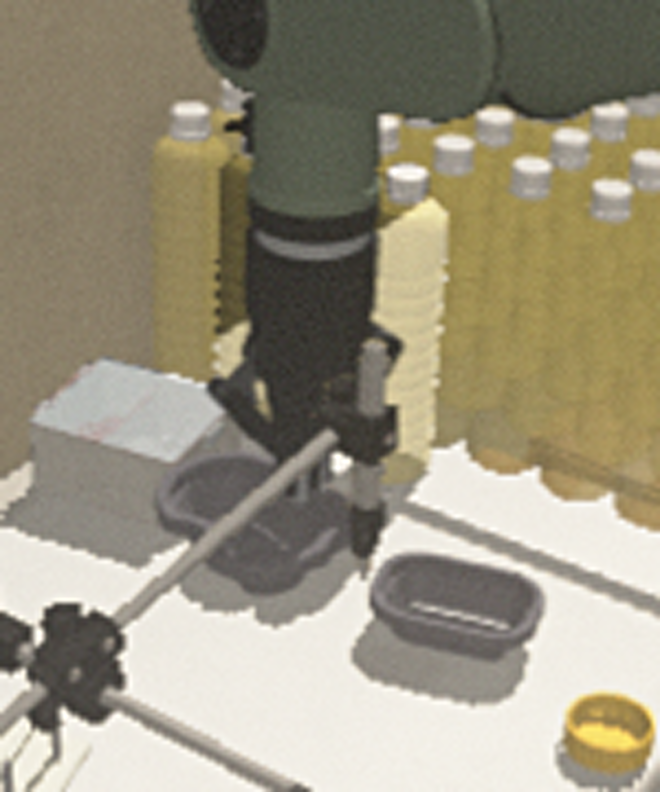

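```bash
python3 - <<'E'
from boom import *
print(onz('top',[[361,155],[390,150],[358,122]],.1),onz('top',[[361,157]],.0))
print(rel([.6674,-.3028,.15],down(np.radians(43))), rel([.57,-.17,.2],down(np.radians(10))))
E
```

```text
[[ 0.71185976 -0.24333741  0.1       ]
 [ 0.72866998 -0.34040684  0.1       ]
 [ 0.82489681 -0.23507209  0.1       ]] [[ 0.7270855  -0.25535248  0.        ]]
(array([-0.002,  0.   , -1.101]), array([24.89, 15.87,  7.8 ])) (array([-0.002,  0.001, -0.526]), array([11.17,  6.74,  2.83]))
```

```bash
python3 - <<'E'
from boom import *
s=cv2.imread('pics/scene0.png'); crop(s,'box',(270,175,350,240),9)
E
```

```text
(no output)
```

View pics/box.png

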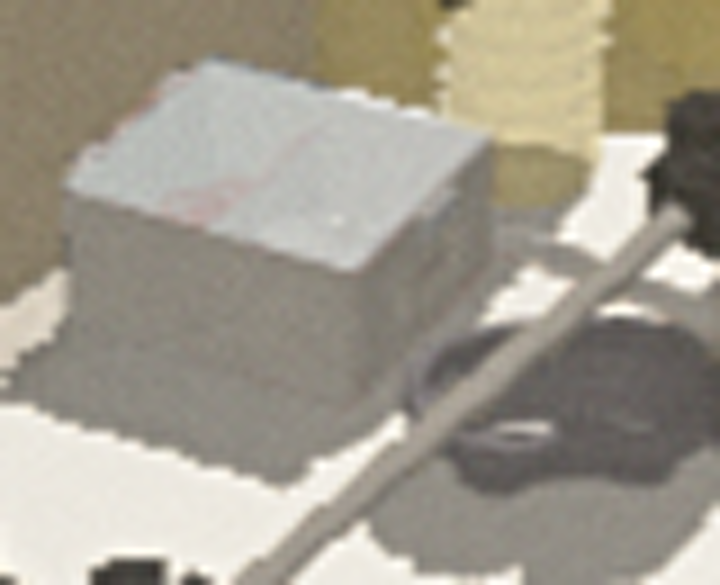

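The near corner of the white box has its top at (309.7,205) px and its foot at (310,219.4) px; the right corner has its top at (324.4,190.6) px.

```bash
python3 - <<'E'
from boom import *
for b,t in(([310,219.4],[309.7,205]),([324.7,202.2],[324.4,190.6])):
    B=onz('scene',[b],0)[0]; p,v=ray('scene',[t]); v=v[0]; s=np.dot(B[:2]-p[:2],v[:2])/np.dot(v[:2],v[:2]); print('base',B,'top',p+s*v)
E
```

```text
base [ 0.72775853 -0.25927617  0.        ] top [ 0.72835424 -0.25882525  0.06011746]
base [ 7.50942802e-01 -3.81156795e-01  1.11022302e-16] top [ 0.75239615 -0.38014402  0.05033695]
```

The box is only about 60 mm high with its face at x of about 0.735, so there's clearance. Moving over the lower tray.

```bash
python3 -m jog '[[0,0,-0.12,2.5,1.5,0,-1],[0,0,-0.25,6,4,0.5,-1],[0,0,-0.4,10,6.5,1,-1],[0,0,-0.55,14,9,1.5,-1],[0,0,-0.7,18,11.5,2,-1],[0,0,-0.85,21.5,13.7,2.5,-1],[0,0,-1.0,24,15.3,3,-1],[0,0,-1.1,24.9,15.87,3.5,-1],[0,0,-1.1,24.9,15.87,3.5,-1],[0,0,-1.1,24.9,15.87,3.5,-1]]'; python3 - <<'E'
from boom import *
print(rel([.6674,-.3028,.10],down(np.radians(43))))
snap('scene','s16',(270,120,400,250),5.5)
snap('top','t16',(320,140,400,220),8)
E
```

```text
time_s: 28.5
position: [0.6681, -0.3026, 0.1942]
ee_rot: [-2.923, -1.146, -0.002]
ft_force: [-0.5, -0.3, -1.5]
opening: 0.07
(array([-0.002, -0.002, -0.003]), array([-0.09, -0.02,  9.42]))
```

View pics/s16.png

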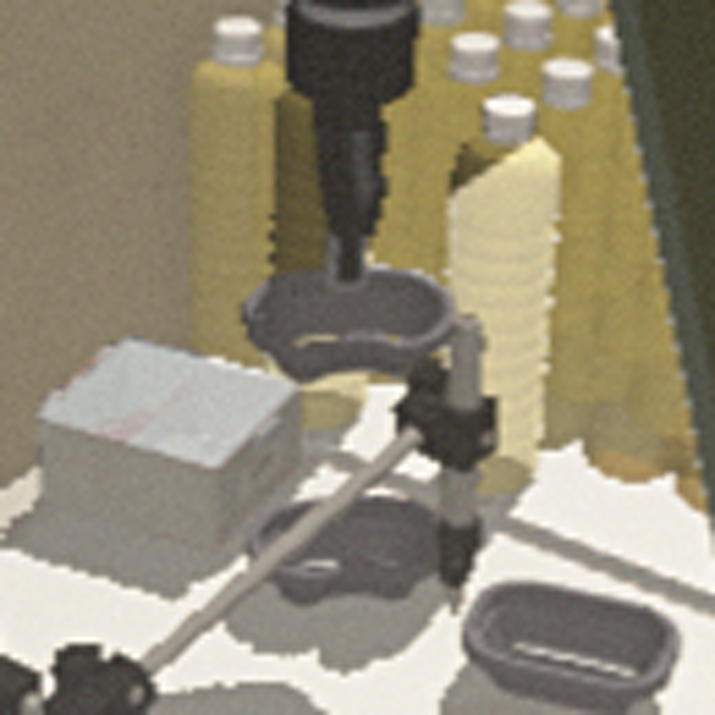

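View pics/t16.png

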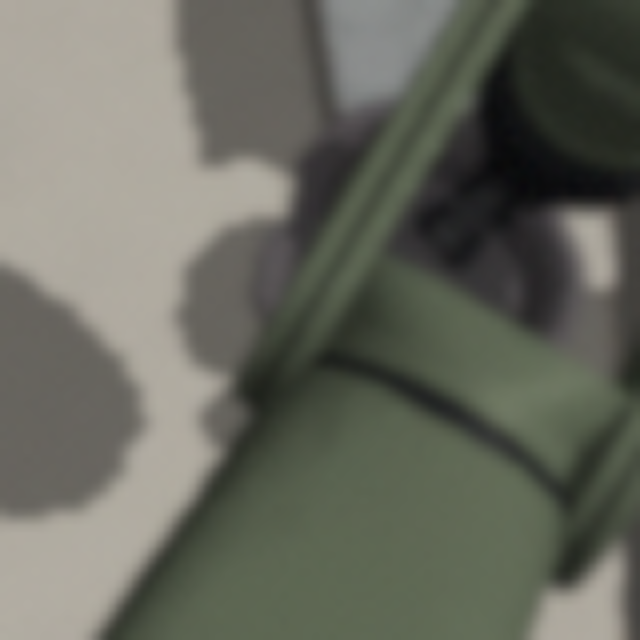

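The scene view shows the held tray at about (334,178) px, directly over its twin at about (334,219) px and in the same orientation. I'll check its levelness by projecting a few known rim points.

```bash
cat > ov.py <<'E'
from boom import *
def pts(tcp,Rt,tilt,depth=.0085):
    # tray axes: X=-tool x, Y=+tool y, Z=-tool z ; TCP at tray (0.0011,.0395,.038-depth)
    R0=Rt.as_matrix(); M=np.c_[-R0[:,0],R0[:,1],-R0[:,2]]@R.from_rotvec([tilt,0,0]).as_matrix()
    L=np.array([[62.5,0,38],[-62.5,0,38],[26,-45,38],[-26,-45,38],[0,-32.5,38],[22,43.5,38],[-22,43.5,38],[25,-25,0],[-25,-25,0]])/1000
    return np.array(tcp)+(L-np.array([.0011,.0395,.038-depth]))@M.T
E
python3 - <<'E'
from ov import *
s=ctrl.state(); im=cv2.imread('pics/s16_full.png'); S=5.5;bx=(270,120)
out=[]
for tilt in (0,.12,-.12):
    c=cv2.resize(im[120:205,270:400],None,fx=S,fy=S,interpolation=cv2.INTER_CUBIC)[:,:]
    for i,p in enumerate(proj('scene',pts(s['position'],R.from_rotvec(s['ee_rot']),tilt))):
        q=tuple(np.round((p-bx+.5)*S).astype(int)); cv2.circle(c,q,3,(0,0,255) if i<7 else (0,255,255),-1)
    out.append(c[100:300,200:520])
cv2.imwrite('pics/ov.png',cv2.resize(np.vstack(out),None,fx=1,fy=1))
E
```

View pics/ov.png

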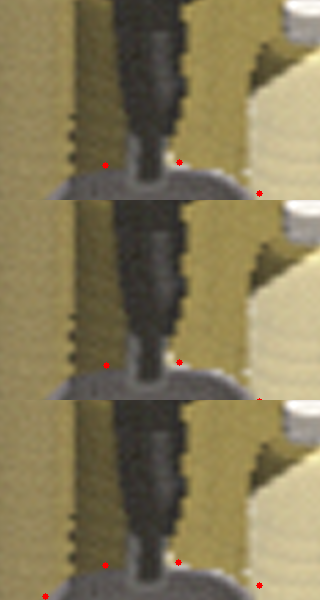

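```bash
python3 - <<'E'
from ov import *
s=ctrl.state(); im=cv2.imread('pics/s16_full.png'); S=6;bx=np.array((305,160))
out=[]
for tilt in (0,.12,-.12):
    c=cv2.resize(im[160:200,305:365],None,fx=S,fy=S,interpolation=cv2.INTER_CUBIC)
    pp=proj('scene',pts(s['position'],R.from_rotvec(s['ee_rot']),tilt))
    for i,p in enumerate(pp):
        q=tuple(np.round((p-bx+.5)*S).astype(int)); cv2.circle(c,q,3,(0,0,255) if i<7 else (0,255,255),-1)
    out.append(c); print(tilt,np.round(pp,1).tolist())
cv2.imwrite('pics/ov2.png',np.vstack(out))
E
```

```text
0 [[353.0, 172.8], [314.2, 174.8], [344.1, 180.4], [327.5, 181.2], [335.2, 178.8], [338.3, 167.1], [325.0, 167.7], [342.3, 187.6], [326.8, 188.5]]
0.12 [[353.0, 174.2], [314.2, 176.2], [344.0, 183.3], [327.5, 184.2], [335.2, 181.3], [338.4, 167.1], [325.1, 167.7], [342.0, 189.0], [326.5, 189.9]]
-0.12 [[353.0, 171.3], [314.1, 173.3], [344.2, 177.3], [327.5, 178.1], [335.2, 176.2], [338.3, 167.1], [325.0, 167.7], [342.5, 186.0], [326.9, 186.8]]
```

View pics/ov2.png

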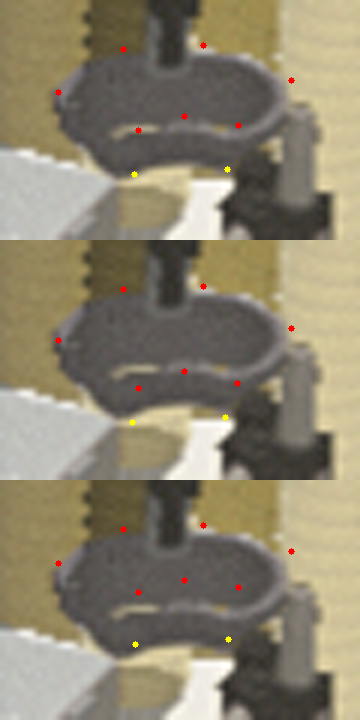

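```bash
python3 - <<'E'
from ov import *
s=ctrl.state(); im=cv2.imread('pics/s16_full.png'); S=8
def draw(P,bx,w,h):
    c=cv2.resize(im[bx[1]:bx[1]+h,bx[0]:bx[0]+w],None,fx=S,fy=S,interpolation=cv2.INTER_CUBIC)
    for i,p in enumerate(proj('scene',P)):
        q=tuple(np.round((p-np.array(bx)+.5)*S).astype(int)); cv2.circle(c,q,3,(0,0,255) if i<7 else (0,255,255),-1)
    return c
yaw=np.radians(43); T=[.6674,-.3028,.038-.0085]
a=draw(pts(T,down(yaw),0),(308,202),50,36)
b=draw(pts(s['position']-np.array([0,0,.004]),R.from_rotvec(s['ee_rot']),0),(308,162),50,36)
cv2.imwrite('pics/ov3.png',np.vstack([a,b]))
E
```

```text
(no output)
```

View pics/ov3.png

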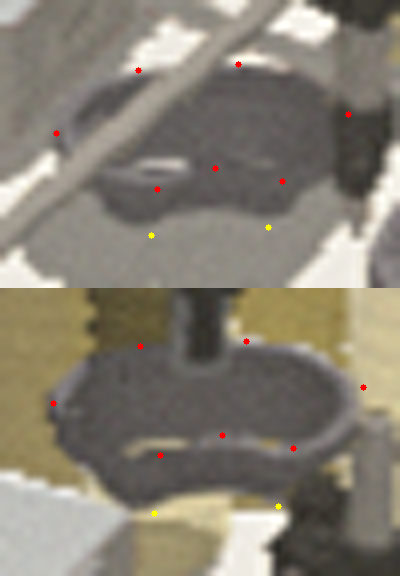

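Compared with the level lower tray, the held tray's lobe side sags by roughly 0.03 rad and otherwise lines up. I'll compensate with a small turn and descend, watching the force.

```bash
python3 -m jog '[[0.015,0,0,-0.05,0,2,-1],[0.03,0,0,-0.09,0,5,-1],[0.03,0,0,-0.09,0,8,-1],[0.03,0,0,-0.09,0,10.5,-1],[0.03,0,0,-0.09,0,11.5,-1],[0.03,0,0,-0.09,0,11.5,-1],[0.03,0,0,-0.09,0,11.5,-1]]'; python3 - <<'E'
from ov import *
Rt=down(np.radians(43))*R.from_rotvec([.03,0,0]); print(rel([.6674,-.3028,.065],Rt))
snap('scene','s17',(300,180,370,245),9)
E
```

```text
time_s: 29.48
position: [0.6696, -0.3042, 0.0821]
ee_rot: [-2.9, -1.14, 0.011]
ft_force: [0.2, 0.1, -1.5]
opening: 0.061
(array([ 0.004, -0.003, -0.001]), array([-0.07, -0.21,  1.72]))
```

View pics/s17.png

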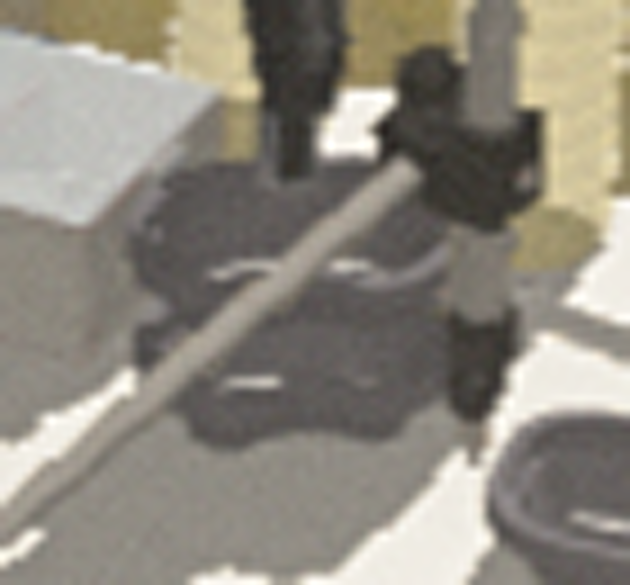

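The upper tray is right over its twin: left edges at about 130 and 135 in the crop, and the notches line up. Continue down in small steps.

```bash
python3 -m jog '[[0,0,0,-0.07,-0.2,0.6,-1],[0,0,0,-0.07,-0.2,1.2,-1],[0,0,0,-0.07,-0.2,1.2,-1],[0,0,0,-0.07,-0.2,1.2,-1]]'; python3 - <<'E'
from ov import *
Rt=down(np.radians(43))*R.from_rotvec([.03,0,0]); print(rel([.6674,-.3028,.065],Rt))
E
```

```text
time_s: 30.02
position: [0.6667, -0.3025, 0.0688]
ee_rot: [-2.898, -1.14, 0.013]
ft_force: [-0.0, -0.2, -1.9]
opening: 0.066
(array([ 0.001, -0.002, -0.001]), array([0.03, 0.08, 0.38]))
```

```bash
python3 -m jog '[[0,0,0,0,0.06,0.3,-1],[0,0,0,0,0.06,0.6,-1],[0,0,0,0,0.06,0.6,-1]]'; python3 -m jog '[[0,0,0,0,0,0.25,-1],[0,0,0,0,0,0.4,-1],[0,0,0,0,0,0.4,-1]]'; python3 -m jog '[[0,0,0,0,0,0.2,-1],[0,0,0,0,0,0.3,-1],[0,0,0,0,0,0.3,-1]]'
```

```text
time_s: 30.4
position: [0.6667, -0.3026, 0.0623]
ee_rot: [-2.897, -1.139, 0.014]
ft_force: [-0.5, -0.3, -1.3]
opening: 0.07
time_s: 30.78
position: [0.6668, -0.3026, 0.0587]
ee_rot: [-2.898, -1.139, 0.013]
ft_force: [0.3, 0.6, -1.6]
opening: 0.067
time_s: 31.15
position: [0.6668, -0.3026, 0.0558]
ee_rot: [-2.898, -1.139, 0.013]
ft_force: [-0.4, 0.0, -1.5]
opening: 0.07
```

```bash
python3 -m jog '[[0,0,0,0,0,0.2,-1],[0,0,0,0,0,0.3,-1],[0,0,0,0,0,0.3,-1]]'; python3 -m jog '[[0,0,0,0,0,0.1,-1],[0,0,0,0,0,0.2,-1],[0,0,0,0,0,0.2,-1]]'; python3 -m jog '[[0,0,0,0,0,0.1,-1],[0,0,0,0,0,0.2,-1],[0,0,0,0,0,0.2,-1]]'
```

```text
time_s: 31.52
position: [0.6667, -0.3025, 0.0528]
ee_rot: [-2.898, -1.139, 0.013]
ft_force: [0.2, 0.7, -2.1]
opening: 0.065
time_s: 31.9
position: [0.6667, -0.3024, 0.0508]
ee_rot: [-2.898, -1.14, 0.013]
ft_force: [-0.6, 0.3, -2.1]
opening: 0.068
time_s: 32.28
position: [0.6667, -0.3024, 0.0488]
ee_rot: [-2.898, -1.14, 0.013]
ft_force: [0.6, 0.2, -2.2]
opening: 0.066
```

```bash
python3 -m jog '[[0,0,0,0,0,0.1,-1],[0,0,0,0,0,0.2,-1],[0,0,0,0,0,0.2,-1]]'; python3 -m jog '[[0,0,0,0,0,0.1,-1],[0,0,0,0,0,0.15,-1],[0,0,0,0,0,0.15,-1]]'
```

```text
time_s: 32.65
position: [0.6668, -0.3026, 0.047]
ee_rot: [-2.898, -1.14, 0.013]
ft_force: [-0.0, 0.5, -0.9]
opening: 0.066
time_s: 33.02
position: [0.667, -0.3027, 0.0459]
ee_rot: [-2.899, -1.14, 0.012]
ft_force: [0.8, -1.4, -0.5]
opening: 0.067
```

```bash
python3 - <<'E'
from ov import *
snap('scene','s18',(300,180,370,245),9)
E
```

```text
(no output)
```

View pics/s18.png

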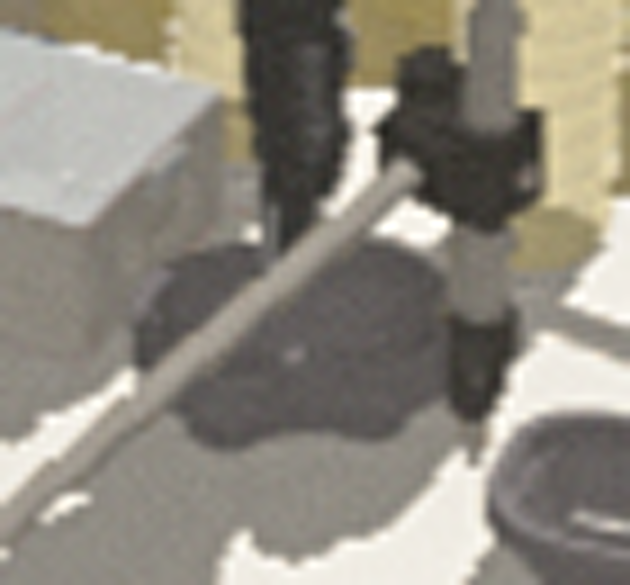

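The upper tray is now inside the lower one and the load is starting to come off. A little further.

```bash
python3 -m jog '[[0,0,0,0,0,0.1,-1],[0,0,0,0,0,0.15,-1],[0,0,0,0,0,0.15,-1]]'; python3 -m jog '[[0,0,0,0,0,0.1,-1],[0,0,0,0,0,0.15,-1],[0,0,0,0,0,0.15,-1]]'
```

```text
time_s: 33.45
position: [0.667, -0.3029, 0.0445]
ee_rot: [-2.899, -1.14, 0.012]
ft_force: [-0.1, -1.3, 2.4]
opening: 0.069
time_s: 33.83
position: [0.6671, -0.3031, 0.0433]
ee_rot: [-2.9, -1.14, 0.012]
ft_force: [0.1, -3.9, 4.0]
opening: 0.073
```

```bash
python3 -m jog '[[0,0,0,0,0,0.1,-1],[0,0,0,0,0,0.15,-1],[0,0,0,0,0,0.15,-1]]'
```

```text
time_s: 34.2
position: [0.6674, -0.3034, 0.0425]
ee_rot: [-2.901, -1.14, 0.011]
ft_force: [0.4, -4.4, 6.8]
opening: 0.067
```

```bash
python3 -m jog '[[0,0,0,0,0,0,-0.8],[0,0,0,0,0,0,-0.6],[0,0,0,0,0,0,-0.4],[0,0,0,0,0,0,-0.4],[0,0,0,0,0,0,-0.4]]'; python3 -m jog '[[0,0,0,0,0,-1,-0.4],[0,0,0,0,0,-3,-0.4],[0,0,0,0,0,-6,-0.4],[0,0,0,0,0,-10,-0.4],[0,0,0,0,0,-15,-0.4],[0,0,0,0,0,-15,-0.4]]'; python3 - <<'E'
from ov import *
snap('scene','s19',(300,180,370,245),9)
snap('top','t19',(320,140,400,220),8)
E
```

```text
time_s: 34.83
position: [0.6664, -0.3018, 0.0405]
ee_rot: [-2.897, -1.139, 0.013]
ft_force: [0.2, 0.1, -0.2]
opening: 0.301
time_s: 35.58
position: [0.6732, -0.3081, 0.2012]
ee_rot: [-2.91, -1.144, -0.003]
ft_force: [0.3, -0.3, 0.9]
opening: 0.302
```

View pics/s19.png

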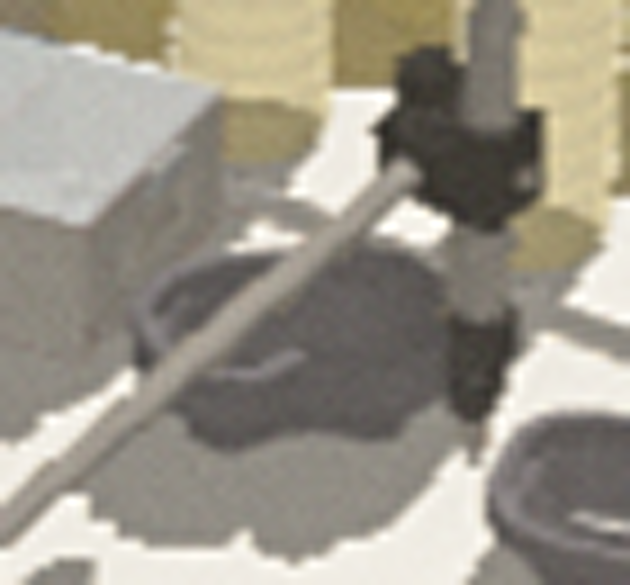

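The trays look nested from here. I'll move the arm aside to check from above.

```bash
python3 - <<'E'
from ov import *
print(rel([.42,-.2,.38],down(np.radians(43))))
E
```

```text
(array([-0.024, -0.004, -0.001]), array([-11.01, -25.26, -18.02]))
```

```bash
python3 -m jog '[[0,0,0,0,-2,-5,-0.4],[0,0,0,-2,-6,-10,-0.4],[0,0,0,-5,-11,-15,-0.4],[0,0,0,-8,-17,-18,-0.4],[0,0,0,-11,-22,-18,-0.4],[0,0,0,-11,-25,-18,-0.4],[0,0,0,-11,-25,-18,-0.4],[0,0,0,-11,-25,-18,-0.4]]'; python3 - <<'E'
from m2 import *
snap('top','t20',(230,120,390,240),5)
snap('scene','s20',(300,180,370,245),9)
run([('pics/t20_full.png','n',(338,156,390,202)),('pics/t12_full.png','k5',(338,158,388,200))])
t=cv2.imread('pics/t20_full.png')
for z in (.034,.046): print(z,kidney(seg(t,(338,156,390,202),'seg_n',2.5),z))
v=[cv2.resize(cv2.imread(f'pics/seg_{n}.png'),(400,350)) for n in('k5','n')]; cv2.imwrite('pics/segs2.png',np.hstack(v))
E
```

```text
time_s: 36.67
position: [0.4217, -0.2017, 0.3771]
ee_rot: [-2.898, -1.139, 0.013]
ft_force: [0.4, -0.3, -0.3]
opening: 0.3
n 1.5 (array([ 642.25827117, -273.37818764]), np.float64(-135.7698191633932), np.float64(-0.47657408090701264), (np.float64(122.02027737174328), np.float64(85.33703332922425)), np.float64(41.503263126789875))
n 2.5 (array([ 642.04680346, -273.33090379]), np.float64(-135.2282816220618), np.float64(-1.4197308271851226), (np.float64(124.86983890538178), np.float64(88.52570821892664)), np.float64(42.64899300230104))
k5 1.5 (array([ 641.47951607, -273.15793076]), np.float64(-136.39949990446667), np.float64(-1.7697714650782945), (np.float64(120.09744898101673), np.float64(83.83172928662657)), np.float64(40.007811015559355))
k5 2.5 (array([ 641.25815439, -273.01788375]), np.float64(-135.65886662941793), np.float64(-2.3518607759799424), (np.float64(122.92663259655274), np.float64(86.6141538798704)), np.float64(41.265668975559834))
0.034 (array([ 642.04680346, -273.33090379]), np.float64(-135.2282816220618), np.float64(-1.4197308271851226), (np.float64(124.86983890538178), np.float64(88.52570821892664)), np.float64(42.64899300230104))
0.046 (array([ 640.06235594, -271.69450335]), np.float64(-135.2282664193818), np.float64(-1.419746026397733), (np.float64(123.81973532416833), np.float64(87.78125266135169)), np.float64(42.28402501400194))
```

View pics/t20.png

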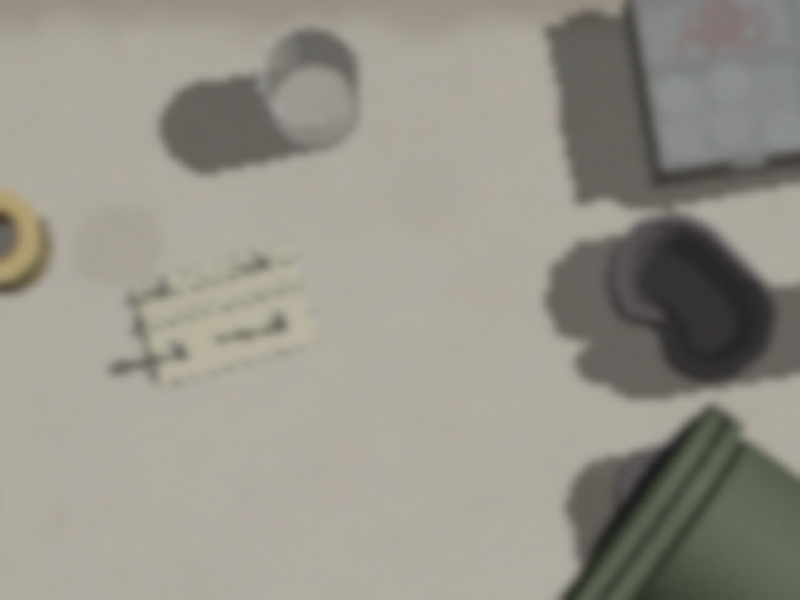

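View pics/segs2.png

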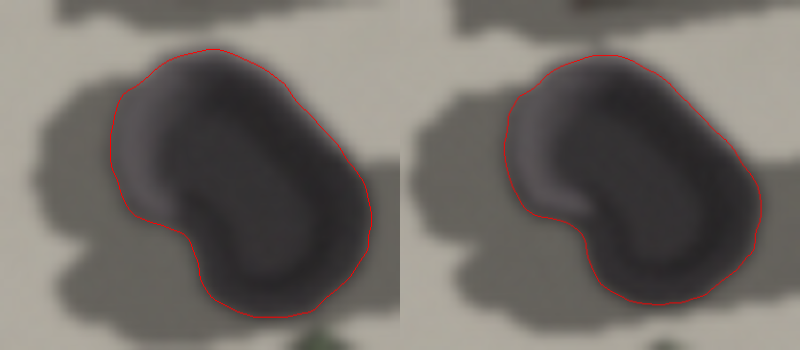

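View pics/s20.png

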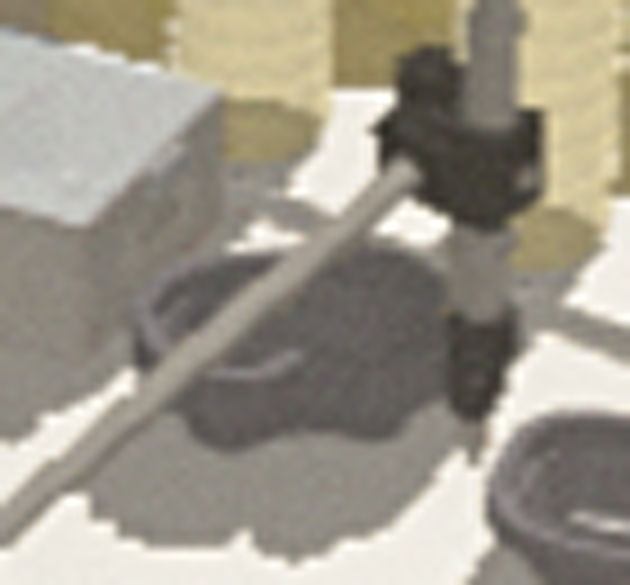

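```bash
python3 - <<'E'
from ov import *
im=cv2.imread('pics/s20_full.png'); S=9; bx=np.array((308,200))
out=[]
base=np.array([.6674,-.3028,.038-.0085])
for dz,tl in ((.012,0),(.018,0),(.012,.06)):
    c=cv2.resize(im[200:236,308:358],None,fx=S,fy=S,interpolation=cv2.INTER_CUBIC)
    P=pts(base+[0,0,dz],down(np.radians(44)),tl)[:7]
    for p in proj('scene',P): cv2.circle(c,tuple(np.round((p-bx+.5)*S).astype(int)),2,(0,0,255),-1)
    out.append(c)
cv2.imwrite('pics/ov4.png',np.hstack(out)[:, :])
a=cv2.imread('pics/scene0.png'); 
cc=[cv2.resize(x[200:236,308:358],None,fx=8,fy=8,interpolation=cv2.INTER_CUBIC) for x in (a,im)]
cv2.imwrite('pics/cmp.png',np.vstack(cc))
o=np.hstack(out); cv2.imwrite('pics/ov4.png',cv2.resize(o,None,fx=.59,fy=.59,interpolation=cv2.INTER_AREA))
E
```

```text
(no output)
```

View pics/ov4.png

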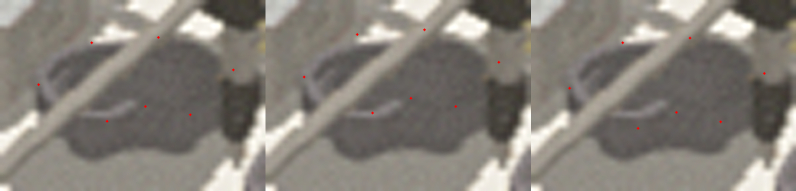

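View pics/cmp.png

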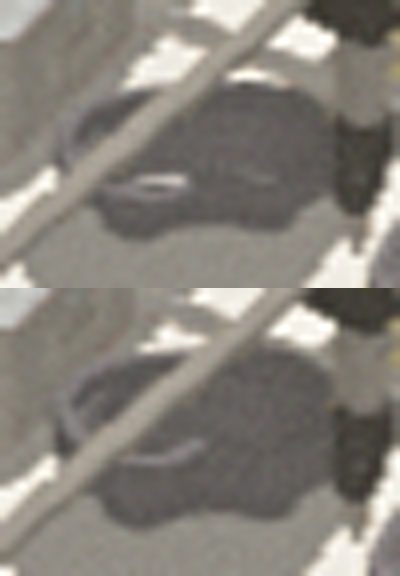

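The last pictures show the nested pair in place:
- **Outline:** it matches the lower tray to about 2 mm and 1°.
- **Height:** the rim is about 11 mm higher (3 px), the same at front and back, so the tray is level and home.
- **Everything else:** beaker, rack and box are unmoved.

Handing in.

```bash
python3 - <<'E'
from station import ctrl
print(ctrl.sign_off())
E
```

```text
the job is handed in; nothing more can be done
None
```

I took the kidney tray out of the rack, laid it flat, let go, then picked it up again by its bulging rim and nested it in its twin. I handed it in at about 36.7 s with the arm clear of everything; the sign-off gives no verdict.

**What went wrong on the way**
- **First grip:** it slipped off the rim while lifting.
- **Second grip:** the tray wedged in the rack groove, with about 45 N pulling the hand down. I let go, leaned the hand 0.03 rad to match the tray, and it then came out freely.
- **Second pick-up:** I leaned the hand 0.12 rad to keep the forearm clear of the boom.

**Last checks**
- **Laid flat:** the pictures showed the tray level and mouth up, with the hand fully withdrawn.
- **Nesting force:** about 7 N upward on the hand at the end of the push.
- **Outline match:** within about 2 mm and 1° of the lower tray.
- **Height:** the rim stands about 11 mm above the lower tray's in the side view, roughly equal at front and back. The top view alone suggested about 22 mm, but it is only good to about 12 mm. Hand height at contact gives 11 to 13 mm.
- **Bystanders:** the beaker had not moved in the last top picture. The square tray was partly hidden by the arm there, but its visible part and earlier views showed it in place. The cap was last seen unmoved earlier in the run.

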